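# Rack the half-turned spindles and close the keeper rail

## Robot

A 7-joint arm with a two-finger parallel gripper is mounted at the origin on the work surface. World frame = base frame: x ahead of the robot, y to its left, z up, the work surface at z = 0. Lengths are in m, angles in rad, forces in N, time in s.
With the tool pointing down it reaches from about 0.425 to 0.925 m from the base axis. Payload 6.8 kg.
Tool frame: the origin (TCP) lies where the fingers leave the gripper's body, on its centre line; the fingertips stand 73 mm ahead of it and the grasp point (between the pads) lies 54 mm ahead of it; z points along the fingers, y is the direction in which the jaws open and shut (so a half turn about z gives the same grasp; the last joint's range is limited). The gripper opens to 85 mm and grips with 20 to 120 N. Pads are 22 mm wide; open, the fingers measure 114 mm over their backs; the gripper's body (76 mm by 85 mm) begins 54 mm behind the grasp point. The pads swing forward as they close: fully open they stand 13 mm farther back than shut.
Start: joints at [1.167, 0.477, 0.022, 1.555, -0.011, 1.109, -0.083], TCP at [0.197, -0.646, 0.304] pointing down, gripper open.
Joint ranges: [-2.96, 2.96], [-0.34, 2.1], [-1.41, 1.46], [0.24, 2.44], [-1.37, 4.51], [0.17, 1.92], [-2.96, 2.96]. Speed limits (rad/s): [2.39, 2.39, 3.14, 3.14, 3.14, 3.14, 3.14].

## Interface

Orientations are given as a rotation vector (axis times angle).
In Python, from bench import r gives the robot as it stands.
- The arm moves only by the shell command python3 -m handwheel 'ROWS' [FORCE]. ROWS is JSON, a list that holds one entry, the list of rows, each a list of 7 numbers: the shift along the world's x, y, z in m, then the turn, a rotation vector about the world's x, y, z in rad, then the finger opening in m, from 0 to 0.0854. A call has 1 to 10 rows; each row shifts and turns the commanded pose from where the row before left it; what a row does not reach is not made up. A row lasts 1/12 s, in which the tool goes at most 41.7 mm and 7.16 degrees, less where a joint would pass 70% of its speed; a pose out of reach is approached as far as the arm can. A call is refused whole if a number of a shift passes 0.0417 or a number of a turn 0.125, either way. A call with a gripper value outside its range is refused whole. The fingers move at their own pace and stop on an object; FORCE is the grip in N (left out, the last holds). Time passes only in rows, so rows that do not move let the fingers close. It gives the time, the measured TCP pose, the force and the opening at its end, in the units of the state.
- r.get_obs(): the state, without advancing time (a new reading comes with each control period).
- r.grab_frame(name): name is "scene" or "top" or "wrist"; returns (picture, depth): 384x512x3 uint8, red, green, blue; 384x512 float32, m along the optical axis (not along the pixel's ray), 0 where there is no reading.
- r.get_calibration(name): a dict with "vertical_fov" (degrees; the focal length in pixels is half the picture's height over the tangent of half this angle, whatever the lens; pixels are square), "cx", "cy" (the principal point, pixels), "R" (3x3) and "t" (3): a world point X has camera coordinates R X + t; the wrist camera has in their place "T_tool_cam" (4x4, takes a point from camera to tool coordinates, whose origin is the TCP and whose axes are the flange's). Camera axes: x right, y down, z forward; pixel columns grow to the right and rows downward; lengths in m; the calibration is good to about 2 mm. A picture is of the moment at which its call begins: read the wrist's pose just before it. get_calibration takes no time and is no camera call.
- r.hand_in(): hands the job in, once; it reports no verdict.
Trained networks look in the newest picture that a camera, given by its name, has taken for a name from the list of things; names that differ only in an ending like _2 or _b are one class to them, and where a whole thing is asked for, a point or a joint stands for the part that bears it (a point fixed in the world has none). Each returns a list of dicts, best first, with "p" (0 to 1); they miss things now and then, are a little off and sometimes report something else, mostly with a low value. They report only what shows in the picture. A call takes as long as a camera call. They do not tell look-alikes from the thing itself.
- r.masks_of(label, camera): "pixels" (384x512 bool, what is visible of it) and "at" ([column, row] in pixels, amid what is visible of it).
The state is a dict: "clock": time; "joints": joint angles; "qvel": joint speeds; "tau": joint torques, N m; "tcp_pos": TCP position; "orientation": TCP orientation; "contact_force": force on the tool from outside, world axes, zero at the start; "moment": the same for the moment, N m; "grip_width": finger opening in m.
Only numpy, scipy, OpenCV 4.12 (cv2) and the standard library are available. Lean on these libraries where they do the work, as an engineer would, in place of code of your own. Each camera call takes 0.05 s, during which the arm holds its last target.

## Task

Pull the rack's keeper rail all the way back by its red knob, then lay every loose spindle from the bench flat in an empty slot of the rack, one to a slot, centred lengthwise over both combs and with its square end towards the keeper rail like those already there. When all are in, push the rail fully home over the square ends. Every spindle already in the rack must end properly in a slot too, and the jar, mug, sanding block and gouge stay where they are.

Things in the scene. Friction and masses are not known exactly. Their poses are not given: they have to be found in the camera images.
- rack: fixed dark green rack, base 150 x 366 x 8 mm, origin under its centre; x along the slots to the keeper rail. Two combs 16 mm thick at x = -45, +45 mm, saddles 20 mm, teeth 42 mm high, slots 34 mm wide, middles at y = -135, -81, -27, 27, 81, 135 mm. A laid spindle's origin is at x = 0, 33 mm up, its x along rack x. Between the combs is finger room
- keeper (a joint): slide of the aluminium keeper rail, m: 0 = fully home over the racked square ends (its bar at rack x = 37 to 67 mm); 0.060 = fully back, towards rack +x, clear of the slots. Stiff (2 N), stays where left. Bar 30 x 372 x 8 mm, underside 52 mm above the bench, on steel side plates 50 mm tall reaching x = 148 mm
- keeper_knob (a point): grip point of the red upright knob on the middle of the keeper rail: 26 mm in diameter, from 60 to 95 mm above the bench, this point 78 mm up; moves with the rail (at rack x = 52 mm + slide)
- spare1: loose on the bench (may be absent): half-turned pale wood spindle, 130 mm long, 26 mm thick, 55 g: at +x a square block 26 x 26 x 55 mm, then a round waist 20 mm thick, 40 mm long, at -x a round barrel 26 mm thick, 35 mm long, with thin dark rings. Origin on the axis at mid length, in the waist (grip there); x along the axis to the square end. Lying flat, origin 13 mm above its support
- spare2: loose on the bench (may be absent): half-turned pale wood spindle, 130 mm long, 26 mm thick, 55 g: at +x a square block 26 x 26 x 55 mm, then a round waist 20 mm thick, 40 mm long, at -x a round barrel 26 mm thick, 35 mm long, with thin dark rings. Origin on the axis at mid length, in the waist (grip there); x along the axis to the square end. Lying flat, origin 13 mm above its support
- spare3: loose on the bench (may be absent): half-turned pale wood spindle, 130 mm long, 26 mm thick, 55 g: at +x a square block 26 x 26 x 55 mm, then a round waist 20 mm thick, 40 mm long, at -x a round barrel 26 mm thick, 35 mm long, with thin dark rings. Origin on the axis at mid length, in the waist (grip there); x along the axis to the square end. Lying flat, origin 13 mm above its support
- spare4: loose on the bench (may be absent): half-turned pale wood spindle, 130 mm long, 26 mm thick, 55 g: at +x a square block 26 x 26 x 55 mm, then a round waist 20 mm thick, 40 mm long, at -x a round barrel 26 mm thick, 35 mm long, with thin dark rings. Origin on the axis at mid length, in the waist (grip there); x along the axis to the square end. Lying flat, origin 13 mm above its support
- spare1_square (a point): middle of spare1's square block, 37 mm from its origin along its x
- spare2_square (a point): middle of spare2's square block, 37 mm from its origin along its x
- spare3_square (a point): middle of spare3's square block, 37 mm from its origin along its x
- spare4_square (a point): middle of spare4's square block, 37 mm from its origin along its x
- racked1: spindle already in the rack at the start, in slot 1 (most are absent, then that slot is empty); same shape and frame as the spares
- racked2: spindle already in the rack at the start, in slot 2 (most are absent, then that slot is empty); same shape and frame as the spares
- racked3: spindle already in the rack at the start, in slot 3 (most are absent, then that slot is empty); same shape and frame as the spares
- racked4: spindle already in the rack at the start, in slot 4 (most are absent, then that slot is empty); same shape and frame as the spares
- racked5: spindle already in the rack at the start, in slot 5 (most are absent, then that slot is empty); same shape and frame as the spares
- racked6: spindle already in the rack at the start, in slot 6 (most are absent, then that slot is empty); same shape and frame as the spares
- wax_jar: amber glass jar with a brass cap, 60 mm in diameter, 70 mm tall; origin under its centre; leave alone
- mug: blue mug 76 mm in diameter, 90 mm tall; origin under its centre; leave alone
- sanding_block: cork block 110 x 65 x 35 mm; origin under its centre; leave alone
- gouge: turning gouge with a red handle, 315 mm long, lying right of the rack; origin at the brass ferrule; leave alone
Things that resemble listed ones, but are neither listed nor needed, are in the scene too. What is shaped like the spare2 but orange or turquoise is not meant. What is shaped like the spare4 but pink is not meant.

How it is judged:
By the outcome, as a careful person would: the job done as asked, in the order asked, and still so for the second after the job is handed in, with the robot touching nothing.
Of racked1, racked2, racked3, racked4, racked5, racked6 only 1 to 2 are there at a start; the rules pass over those that are not, and their reading is None.
Of spare1, spare2, spare3, spare4 only 3 to 4 are there at a start; the rules pass over those that are not, and their reading is None.
At some moment in a run one of spare1, spare2, spare3, spare4 may be knocked a few centimetres aside while the robot is not near it.
Once in a run the grip may slacken for a moment while it holds something.
It also fails if it takes over 210 s, if anything falls off the work surface, if the arm or the gripper's body presses on something with over 40 N, if the wrist force passes 120 N, or if a joint passes its speed limit or range.

## Working session

There is one attempt and no reset: what is moved stays moved. The work goes in short steps, Python scripts to look and compute and a shell command to move; the robot and the scene stay as the last step left them, time stands still between calls to the robot, and variables do not carry over. Pictures are saved under pics/ and viewed, and the job is handed in when it is done.

```bash
ls -la; mkdir -p pics; python3 - <<'E'
from bench import r
import cv2,numpy as np
print(r.get_obs())
for n in ("scene","top","wrist"):
    p,d=r.grab_frame(n); cv2.imwrite(f"pics/{n}0.png",p[:,:,::-1]); c=r.get_calibration(n); print(n,c, (d>0).mean())
E
```

```text
total 12
drwxr-xr-x  3 agent agent 4096 Dec  6 13:43 .
drwxr-xr-x 23 root  root  4096 Dec  6 13:43 ..
drwxr-xr-x  2 agent agent 4096 Dec  6 13:43 pics
{'clock': 0.0, 'joints': array([ 1.1668816 ,  0.47780158,  0.02236638,  1.55647156, -0.01150597,
        1.10930861, -0.08310324]), 'qvel': array([-6.74132146e-04,  4.19315323e-05, -1.01183302e-03,  4.81186285e-04,
       -3.81084831e-04,  4.19216422e-04, -3.80800438e-04]), 'tau': array([ 3.71720298e-04, -5.96434486e+01,  1.60819173e+00, -2.81191188e+01,
        1.24857546e-02,  9.49236477e-03, -3.96262266e-06]), 'tcp_pos': array([ 0.19661847, -0.64523651,  0.30291663]), 'orientation': array([-3.10550010e+00, -4.62692422e-01,  6.55395639e-04]), 'contact_force': array([-0.86359841, -0.03594192, -0.72154024]), 'moment': array([ 0.10504973,  0.04479082, -0.00531872]), 'grip_width': 0.08549935751787}
scene {'vertical_fov': 43.72088443952251, 'cx': 244.5552255161597, 'cy': 198.06450824810787, 'R': array([[ 0.58435942,  0.8114142 ,  0.01144789],
       [ 0.6434404 , -0.45470074, -0.6158179 ],
       [-0.49447803,  0.36722503, -0.78780534]]),
[... 151 characters left out ...]
332912126, 'R': array([[ 0.00876701, -0.99983616,  0.0158363 ],
       [-0.99193497, -0.01069811, -0.12629552],
       [ 0.12644424, -0.01460135, -0.99186625]]), 't': array([-0.10430833,  0.53856324,  1.21630179])} 0.9959513346354166
wrist {'vertical_fov': 60.36450517869057, 'cx': 255.10077835603357, 'cy': 189.5009263781124, 'T_tool_cam': array([[-5.61257611e-04, -9.57715321e-01, -2.87716960e-01,
         7.43967784e-02],
       [ 9.99999748e-01, -6.62859431e-04,  2.55713682e-04,
         6.42138825e-05],
       [-4.35616812e-04, -2.87716744e-01,  9.57715451e-01,
        -7.09385807e-02],
       [ 0.00000000e+00,  0.00000000e+00,  0.00000000e+00,
         1.00000000e+00]])} 0.995941162109375
```

View pics/top0.png

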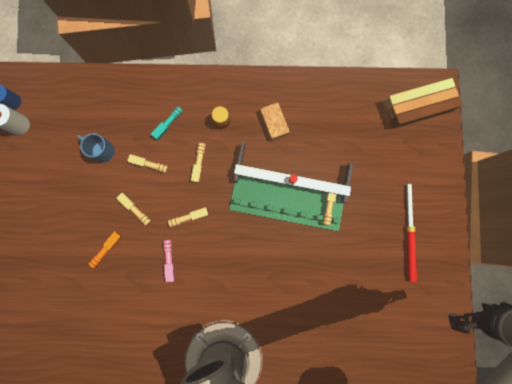

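View pics/scene0.png

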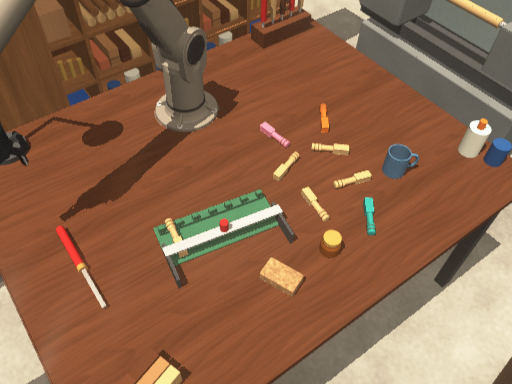

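The top view shows four pale spares at about (147,163), (198,162), (133,208) and (188,216). One spindle is already racked at (330,208), and the red knob is at (293,179). The orange, pink and turquoise spindles are look-alikes. Next I'll measure these.

```bash
cat > h.py <<'E'
from bench import r
import cv2,numpy as np
from scipy.spatial.transform import Rotation as Ro
def cam(n,obs=None):
    c=r.get_calibration(n); f=192/np.tan(np.radians(c["vertical_fov"]/2))
    if n=="wrist":
        o=obs or r.get_obs(); T=np.eye(4);T[:3,:3]=Ro.from_rotvec(o["orientation"]).as_matrix();T[:3,3]=o["tcp_pos"]
        W=T@c["T_tool_cam"]
    else:
        W=np.eye(4);W[:3,:3]=c["R"].T;W[:3,3]=-c["R"].T@c["t"]
    return f,c["cx"],c["cy"],W
def grab(n,save=None):
    o=r.get_obs(); p,d=r.grab_frame(n)
    if save: cv2.imwrite(f"pics/{save}.png",p[:,:,::-1])
    f,cx,cy,W=cam(n,o)
    v,u=np.mgrid[:384,:512]
    P=np.stack([(u-cx)/f*d,(v-cy)/f*d,d],-1)
    X=P@W[:3,:3].T+W[:3,3]
    return p,d,X
def proj(n,X,obs=None):
    f,cx,cy,W=cam(n,obs); q=(np.asarray(X)-W[:3,3])@W[:3,:3]
    return np.stack([q[...,0]/q[...,2]*f+cx,q[...,1]/q[...,2]*f+cy],-1)
E
python3 - <<'E'
from h import *
p,d,X=grab("top")
tab=X[230:330,30:150]; print("table z",np.median(tab[...,2]))
hsv=cv2.cvtColor(p,cv2.COLOR_RGB2HSV)
for lab in ("spare1","racked1","keeper_knob","rack","keeper"):
    for m in r.masks_of(lab,"top"):
        k=m["pixels"]; Q=X[k]; 
        if len(Q)<8: continue
        c=Q.mean(0); 
        w,V=np.linalg.eigh(np.cov(Q[:,:2].T)); a=V[:,1]
        print(lab,round(m["p"],2),np.round(m["at"]),k.sum(),"c",c.round(3),"zmax",Q[:,2].max().round(3),"ang",np.degrees(np.arctan2(a[1],a[0])).round(1),"hue",np.median(hsv[k],0))
E
```

```text
table z 4.841071872674352e-05
spare1 0.87 [194. 215.] 332 c [0.447 0.115 0.029] zmax 1.276 ang 104.9 hue [ 22. 116. 223.]
spare1 0.83 [165. 125.] 361 c [0.751 0.202 0.027] zmax 1.276 ang 174.4 hue [ 84. 151. 171.]
spare1 0.7 [107. 246.] 333 c [0.343 0.375 0.034] zmax 1.276 ang 114.2 hue [ 15. 207. 227.]
spare1 0.68 [133. 206.] 354 c [0.471 0.294 0.035] zmax 1.276 ang 62.6 hue [ 22.  116.  221.5]
spare1 0.62 [168. 259.] 294 c [0.307 0.176 0.028] zmax 1.276 ang -175.3 hue [173.   73.5 230. ]
spare1 0.55 [148. 167.] 334 c [0.618 0.256 0.029] zmax 1.276 ang 66.4 hue [ 21. 118. 221.]
spare1 0.5 [199. 166.] 300 c [0.621 0.092 0.023] zmax 0.033 ang 171.2 hue [ 23.  112.5 226. ]
spare1 0.28 [ 95. 148.] 703 c [0.664 0.412 0.053] zmax 1.276 ang 60.2 hue [103.  71.  88.]
racked1 0.68 [329. 209.] 262 c [ 0.478 -0.331  0.051] zmax 1.276 ang 151.2 hue [ 23. 107. 215.]
keeper_knob 0.71 [290. 178.] 1151 c [ 0.566 -0.209  0.061] zmax 1.276 ang 79.6 hue [ 55.   9. 238.]
rack 0.79 [285. 194.] 5209 c [ 0.518 -0.199  0.027] zmax 1.276 ang 81.3 hue [ 66.  93. 158.]
keeper 0.57 [292. 179.] 1132 c [ 0.565 -0.214  0.063] zmax 1.276 ang 79.9 hue [ 55.   8. 238.]
```

```bash
python3 - <<'E'
import cv2
a=cv2.imread("pics/top0.png")
cv2.imwrite("pics/top0z.png",cv2.resize(a[130:240,220:370],None,fx=5,fy=5,interpolation=cv2.INTER_CUBIC))
cv2.imwrite("pics/top0y.png",cv2.resize(a[130:240,105:225],None,fx=5,fy=5,interpolation=cv2.INTER_CUBIC))
E
```

```text
(no output)
```

View pics/top0z.png

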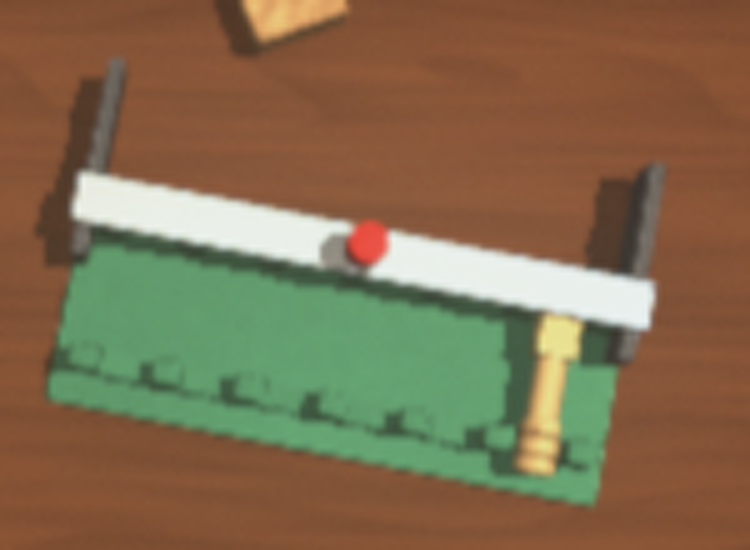

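View pics/top0y.png

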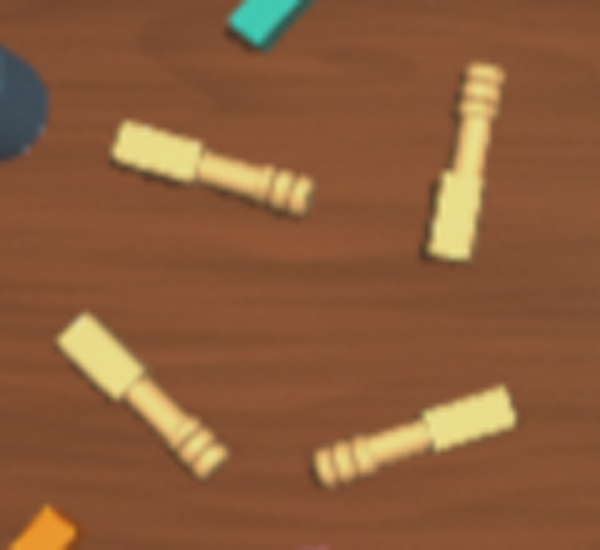

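The spares' square ends point as follows: A (147,163) left, B (198,162) towards the robot, C (133,208) up-left and D (188,216) right. The racked spindle in slot 1 is partly under the rail. Now the precise fits.

```bash
cat >> h.py <<'E'
def pale(p,X,zlo=.006,zhi=.06):
    h=cv2.cvtColor(p,cv2.COLOR_RGB2HSV)
    m=(h[...,0]>=16)&(h[...,0]<=28)&(h[...,1]>60)&(h[...,1]<165)&(h[...,2]>120)&(X[...,2]>zlo)&(X[...,2]<zhi)
    return m
def spindles(p,X,minpix=60,**k):
    m=pale(p,X,**k).astype(np.uint8)
    n,l,s,c=cv2.connectedComponentsWithStats(m)
    out=[]
    for i in range(1,n):
        if s[i,4]<minpix: continue
        Q=X[l==i]; x=Q[:,:2]; c0=x.mean(0)
        w,V=np.linalg.eigh(np.cov(x.T)); a=V[:,1]
        def ext(a):
            t=(x-c0)@a; b=np.array([-a[1],a[0]]); s_=(x-c0)@b
            return t,s_,b
        t,s_,b=ext(a)
        lo,hi=np.percentile(t,1),np.percentile(t,99)
        # square end : half with more points
        mid=(lo+hi)/2
        if (t>mid).sum()<(t<=mid).sum(): a=-a; t,s_,b=ext(a); lo,hi=np.percentile(t,1),np.percentile(t,99); mid=(lo+hi)/2
        # axis: line through square-block centroid and barrel centroid
        L=hi-lo
        sq=np.median(s_[t>hi-.4*L]); ba=np.median(s_[t<lo+.25*L])
        tt=[(hi-.2*L),(lo+.125*L)]
        A=(a*tt[0]+b*sq)-(a*tt[1]+b*ba); A/=np.linalg.norm(A)
        o=c0+a*mid+b*(ba+(sq-ba)*(mid-tt[1])/(tt[0]-tt[1]))
        out.append(dict(o=o,yaw=np.degrees(np.arctan2(A[1],A[0])),L=L,n=s[i,4],pix=c[i],ztop=np.percentile(Q[:,2],95)))
    return out
def rackfit(p,X):
    h=cv2.cvtColor(p,cv2.COLOR_RGB2HSV)
    g=(h[...,0]>50)&(h[...,0]<82)&(h[...,1]>60)&(X[...,2]<.06)&(X[...,2]>.002)
    return g
E
python3 - <<'E'
from h import *
p,d,X=grab("top")
for s in spindles(p,X): print({k:np.round(v,3) for k,v in s.items()})
h=cv2.cvtColor(p,cv2.COLOR_RGB2HSV)
w=(h[...,1]<40)&(h[...,2]>170)&(X[...,2]>.045)&(X[...,2]<.075)&(abs(X[...,0]-.55)<.15)
Q=X[w]; 
rc=cv2.minAreaRect((Q[:,:2]*1000).astype(np.float32)); print("bar",rc,np.median(Q[:,2]),cv2.boxPoints(rc).round(0).tolist())
red=((h[...,0]<6)|(h[...,0]>174))&(h[...,1]>150)&(X[...,2]>.07)&(X[...,2]<.12)&(abs(X[...,0]-.55)<.1)
print("knob",X[red].mean(0),np.median(X[red],0),red.sum())
g=rackfit(p,X)&(X[...,2]<.03)
Q=X[g];rc=cv2.minAreaRect((Q[:,:2]*1000).astype(np.float32)); print("base",rc,cv2.boxPoints(rc).round(0).tolist())
g=rackfit(p,X)&(X[...,2]>.033);Q=X[g];print("teeth",g.sum(),cv2.minAreaRect((Q[:,:2]*1000).astype(np.float32)))
dk=(h[...,2]<90)&(X[...,2]>.035)&(X[...,2]<.06)&(abs(X[...,0]-.58)<.15)&(X[...,1]<.05)&(X[...,1]>-.45)
n,l,s,c=cv2.connectedComponentsWithStats(dk.astype(np.uint8))
for i in range(1,n):
    if s[i,4]>20: print("plate",s[i],cv2.minAreaRect((X[l==i][:,:2]*1000).astype(np.float32)),np.median(X[l==i][:,2]))
E
```

```text
{'o': array([ 0.835, -0.59 ]), 'yaw': np.float64(105.773), 'L': np.float64(0.106), 'n': np.int32(62), 'pix': array([403.484,  99.887]), 'ztop': np.float64(0.06)}
{'o': array([ 0.767, -0.157]), 'yaw': np.float64(-169.643), 'L': np.float64(0.103), 'n': np.int32(417), 'pix': array([275.089, 120.141]), 'ztop': np.float64(0.039)}
{'o': array([0.626, 0.091]), 'yaw': np.float64(171.501), 'L': np.float64(0.126), 'n': np.int32(292), 'pix': array([198.031, 163.116]), 'ztop': np.float64(0.029)}
{'o': array([0.619, 0.258]), 'yaw': np.float64(73.189), 'L': np.float64(0.129), 'n': np.int32(289), 'pix': array([146.332, 162.844]), 'ztop': np.float64(0.029)}
{'o': array([0.47 , 0.295]), 'yaw': np.float64(46.42), 'L': np.float64(0.128), 'n': np.int32(306), 'pix': array([132.686, 207.797]), 'ztop': np.float64(0.03)}
{'o': array([ 0.476, -0.332]), 'yaw': np.float64(-10.315), 'L': np.float64(0.099), 'n': np.int32(236), 'pix': array([329.169, 208.017]), 'ztop': np.float64(0.049)}
{'o': array([0.445, 0.12 ]), 'yaw': np.float64(-70.565), 'L': np.float64(0.127), 'n': np.int32(290), 'pix': array([188.983, 216.448]), 'ztop': np.float64(0.029)}
bar ((565.3707885742188, -213.18528747558594), (371.5340576171875, 31.106250762939453), 79.45403289794922) 0.06018374590899134 [[516.0, -393.0], [547.0, -399.0], [615.0, -33.0], [584.0, -28.0]]
knob [ 0.56471712 -0.2113598   0.09393103] [ 0.56420518 -0.21126867  0.09434994] 47
base ((568.4275512695312, -60.25054931640625), (688.93701171875, 211.8643035888672), 61.30006408691406) [[310.0, -312.0], [496.0, -413.0], [827.0, 191.0], [641.0, 293.0]]
teeth 225 ((468.85589599609375, -195.9717559814453), (343.42657470703125, 15.961934089660645), 79.51439666748047)
plate [346 164   4  20  24] ((588.4066162109375, -393.2018737792969), (1.7716208696365356, 63.03690719604492), 79.42476654052734) 0.04389637671073143
```

```bash
python3 -m handwheel '[[[0.023,0.027,0,0,0,-0.06,0.085],[0.023,0.027,0,0,0,-0.06,0.085],[0.023,0.027,0,0,0,-0.06,0.085],[0.023,0.027,0,0,0,-0.06,0.085],[0.023,0.027,0,0,0,-0.06,0.085],[0.023,0.027,0,0,0,-0.06,0.085],[0.023,0.027,0,0,0,-0.06,0.085],[0.023,0.027,0,0,0,-0.058,0.085]]]' 60; python3 -c "
from h import *
o=r.get_obs();print(o['joints'].round(3),o['tcp_pos'],Ro.from_rotvec(o['orientation']).as_matrix().round(3).tolist())"
```

```text
clock: 1.17
tcp_pos: [0.3817, -0.4283, 0.3042]
orientation: [3.128, -0.291, 0.001]
contact_force: [0.7, -0.8, -0.3]
grip_width: 0.085
[ 0.721  0.31   0.017  1.804 -0.006  1.026 -1.016] [ 0.38167661 -0.42827691  0.30418412] [[0.983, -0.184, 0.0], [-0.184, -0.983, -0.0], [0.0, 0.0, -1.0]]
```

```bash
python3 -m handwheel '[[[0.023,0.027,0,0,0,0,0.07],[0.023,0.027,0,0,0,0,0.06],[0.023,0.027,0,0,0,0,0.06],[0.023,0.027,-0.01,0,0,0,0.06],[0.023,0.027,-0.02,0,0,0,0.06],[0.023,0.027,-0.02,0,0,0,0.06],[0.023,0.027,-0.02,0,0,0,0.06],[0.022,0.027,-0.02,0,0,0,0.06],[0,0,0,0,0,0,0.06],[0,0,0,0,0,0,0.06]]]' 60; python3 - <<'E'
from h import *
p,d,X=grab("wrist","w1"); o=r.get_obs(); print(o['tcp_pos'])
h=cv2.cvtColor(p,cv2.COLOR_RGB2HSV)
red=((h[...,0]<6)|(h[...,0]>174))&(h[...,1]>150)&(X[...,2]>.088)&(X[...,2]<.1)
Q=X[red]; print("knob top",Q.mean(0),cv2.minEnclosingCircle((Q[:,:2]*1000).astype(np.float32)),red.sum())
E
```

```text
clock: 2.0
tcp_pos: [0.5646, -0.2107, 0.2125]
orientation: [-3.128, 0.278, 0.004]
contact_force: [0.9, -1.3, 0.9]
grip_width: 0.0599
[ 0.56389016 -0.21311954  0.21343063]
knob top [ 0.56784248 -0.21202511  0.09533683] ((566.5720825195312, -211.95635986328125), 12.713716506958008) 1334
```

View pics/w1.png

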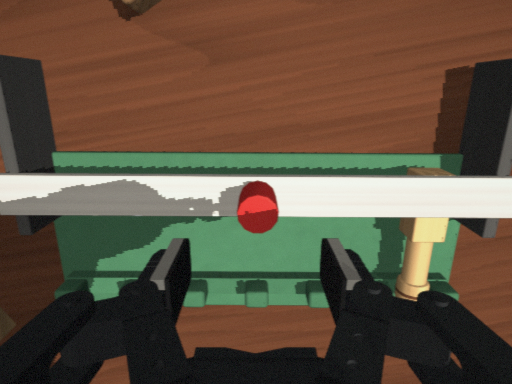

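The wrist view shows the knob at (258,207) between the open fingers, with the racked spindle at (425,230). I'll descend and grip.

```bash
python3 -m handwheel '[[[0.002,0.001,-0.015,0,0,0,0.06],[0,0,-0.02,0,0,0,0.06],[0,0,-0.02,0,0,0,0.06],[0,0,-0.02,0,0,0,0.06],[0,0,0,0,0,0,0.06],[0,0,0,0,0,0,0.02],[0,0,0,0,0,0,0.02],[0,0,0,0,0,0,0.02],[0,0,0,0,0,0,0.02]]]' 60
```

```text
clock: 2.8
tcp_pos: [0.5671, -0.2123, 0.1412]
orientation: [-3.128, 0.285, -0.005]
contact_force: [-0.4, 2.8, 6.4]
grip_width: 0.0245
```

```bash
python3 -m handwheel '[[[0.004,-0.0007,0,0,0,0,0.02],[0.008,-0.0015,0,0,0,0,0.02],[0.008,-0.0015,0,0,0,0,0.02],[0.008,-0.0015,0,0,0,0,0.02],[0.008,-0.0015,0,0,0,0,0.02],[0.008,-0.0015,0,0,0,0,0.02],[0.008,-0.0015,0,0,0,0,0.02],[0.006,-0.0012,0,0,0,0,0.02],[0.003,-0.0006,0,0,0,0,0.02],[0,0,0,0,0,0,0.02]]]' 60
```

```text
clock: 3.63
tcp_pos: [0.6249, -0.223, 0.1411]
orientation: [-3.127, 0.286, 0.009]
contact_force: [-14.0, 6.6, 17.0]
grip_width: 0.024
```

```bash
python3 -m handwheel '[[[0.002,-0.0003,0,0,0,0,0.02],[0.002,-0.0003,0,0,0,0,0.02],[0,0,0,0,0,0,0.02],[0,0,0,0,0,0,0.02]]]' 60;python3 -m handwheel '[[[-0.003,0.0005,0,0,0,0,0.05],[0,0,0,0,0,0,0.06],[0,0,0,0,0,0,0.06],[0,0,0.02,0,0,0,0.06],[0,0,0.04,0,0,0,0.06],[0,0,0.04,0,0,0,0.06]]]' 60
python3 - <<'E'
from h import *
p,d,X=grab("top","top2")
h=cv2.cvtColor(p,cv2.COLOR_RGB2HSV)
w=(h[...,1]<40)&(h[...,2]>170)&(X[...,2]>.045)&(X[...,2]<.075)&(abs(X[...,0]-.58)<.15)
rc=cv2.minAreaRect((X[w][:,:2]*1000).astype(np.float32)); print("bar",rc)
for s in spindles(p,X,120): print({k:np.round(v,3) for k,v in s.items()})
E
```

```text
clock: 3.97
tcp_pos: [0.6254, -0.2231, 0.141]
orientation: [-3.126, 0.286, 0.02]
contact_force: [-24.9, 8.6, 28.1]
grip_width: 0.024
clock: 4.47
tcp_pos: [0.6273, -0.2243, 0.2388]
orientation: [-3.128, 0.286, 0.004]
contact_force: [0.9, -0.9, -0.5]
grip_width: 0.0599
bar ((622.7086181640625, -224.00802612304688), (371.0192565917969, 30.144073486328125), 79.46023559570312)
{'o': array([ 0.768, -0.157]), 'yaw': np.float64(-171.227), 'L': np.float64(0.104), 'n': np.int32(371), 'pix': array([275.148, 120.135]), 'ztop': np.float64(0.039)}
{'o': array([0.625, 0.091]), 'yaw': np.float64(171.123), 'L': np.float64(0.126), 'n': np.int32(291), 'pix': array([198.079, 163.093]), 'ztop': np.float64(0.029)}
{'o': array([0.619, 0.257]), 'yaw': np.float64(73.501), 'L': np.float64(0.127), 'n': np.int32(287), 'pix': array([146.223, 162.801]), 'ztop': np.float64(0.029)}
{'o': array([0.47 , 0.295]), 'yaw': np.float64(46.371), 'L': np.float64(0.127), 'n': np.int32(308), 'pix': array([132.744, 207.88 ]), 'ztop': np.float64(0.029)}
{'o': array([0.445, 0.121]), 'yaw': np.float64(-70.26), 'L': np.float64(0.126), 'n': np.int32(275), 'pix': array([188.131, 216.676]), 'ztop': np.float64(0.029)}
```

View pics/top2.png

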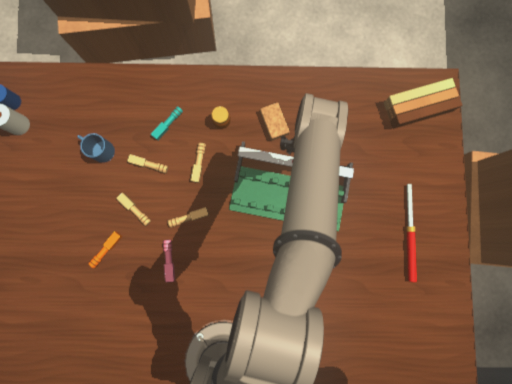

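The rail is fully back: the stop was felt at 25 N, and the bar measures about 59 mm of slide. Next I'll look straight at the rack with the wrist camera for an exact pose.

```bash
python3 -m handwheel '[[[-0.025,0.004,0.025,0,0,0,0.06],[-0.025,0.004,0.025,0,0,0,0.06],[-0.025,0.004,0.025,0,0,0,0.06],[-0.022,0.005,0.015,0,0,0,0.06],[0,0,0,0,0,0,0.06],[0,0,0,0,0,0,0.06]]]'
python3 - <<'E'
from h import *
p,d,X=grab("wrist","w2"); o=r.get_obs(); print(o['tcp_pos'])
h=cv2.cvtColor(p,cv2.COLOR_RGB2HSV)
hh=X[...,2]
g=(h[...,0]>50)&(h[...,0]<82)&(h[...,1]>60)
a=np.radians(-10.5);xh=np.array([np.cos(a),np.sin(a)]);yh=np.array([-xh[1],xh[0]])
t=g&(hh>.036)&(hh<.048)
Q=X[t][:,:2]; c=Q.mean(0); print("teeth",t.sum(),c)
R0=np.array([.514,-.204]); q=np.stack([(Q-R0)@xh,(Q-R0)@yh],1)
for lo,hi in ((-.07,-.02),(.02,.07)):
    k=q[(q[:,0]>lo)&(q[:,0]<hi)]
    print(cv2.minAreaRect((k*1000).astype(np.float32)), np.median(X[t][:,2]))
for s in spindles(p,X,200,zlo=.02): print({k:np.round(v,3) for k,v in s.items()}, ((s['o']-R0)@xh).round(4),((s['o']-R0)@yh).round(4))
E
```

```text
clock: 5.02
tcp_pos: [0.531, -0.2078, 0.3305]
orientation: [3.127, -0.287, 0.006]
contact_force: [-0.2, -0.0, -0.8]
grip_width: 0.06
[ 0.53133747 -0.20755449  0.32936819]
teeth 3638 [ 0.51877978 -0.20107422]
((-45.046016693115234, 1.769561767578125), (16.076440811157227, 341.0640563964844), 0.008893434889614582) 0.042321939859601504
((44.35541534423828, 1.627197265625), (346.53106689453125, 16.466617584228516), 89.98701477050781) 0.042321939859601504
{'o': array([ 0.504, -0.336]), 'yaw': np.float64(-11.841), 'L': np.float64(0.103), 'n': np.int32(1994), 'pix': array([374.749, 158.769]), 'ztop': np.float64(0.048)} 0.0145 -0.1314
{'o': array([ 0.44 , -0.323]), 'yaw': np.float64(-41.957), 'L': np.float64(0.025), 'n': np.int32(304), 'pix': array([367.401, 219.875]), 'ztop': np.float64(0.047)} -0.0511 -0.1302
{'o': array([0.453, 0.107]), 'yaw': np.float64(-70.311), 'L': np.float64(0.094), 'n': np.int32(949), 'pix': array([ 29.565, 259.002]), 'ztop': np.float64(0.028)} -0.1171 0.2942
```

View pics/w2.png

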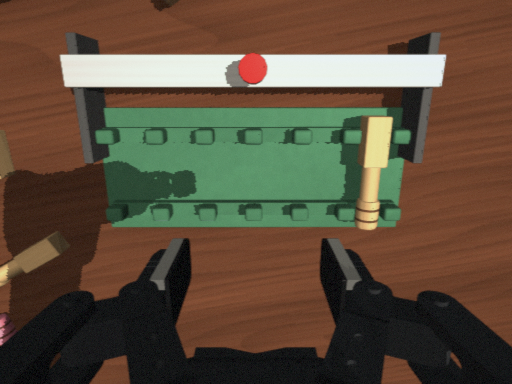

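The rack pose is yaw -10.5° with origin (0.514, -0.2023). The comb spacing checks out and racked1 sits properly at x≈0. Now the nearest spare, D.

```bash
python3 -m handwheel '[[[-0.005,0.018,0,0,0,0.116,0.06],[-0.005,0.018,0,0,0,0.116,0.06],[-0.005,0.018,0,0,0,0.117,0.06],[-0.005,0.019,0,0,0,0.117,0.06],[-0.005,0.019,0,0,0,0.117,0.06],[-0.005,0.019,0,0,0,0.117,0.06],[-0.005,0.019,0,0,0,0.117,0.06],[-0.005,0.019,0,0,0,0.117,0.06],[-0.005,0.019,0,0,0,0.117,0.06],[-0.005,0.019,0,0,0,0.117,0.06]]]';python3 -m handwheel '[[[-0.005,0.018,-0.01,0,0,0.116,0.06],[-0.005,0.018,-0.01,0,0,0.116,0.06],[-0.005,0.018,-0.01,0,0,0.116,0.06],[-0.005,0.018,-0.01,0,0,0.116,0.06],[-0.005,0.018,-0.02,0,0,0.116,0.06],[-0.005,0.019,-0.02,0,0,0.116,0.06],[-0.005,0.019,-0.02,0,0,0.116,0.06],[-0.004,0.019,-0.01,0,0,0.116,0.06],[0,0,0,0,0,0,0.06],[0,0,0,0,0,0,0.06]]]'
cat >> h.py <<'E'
def tool():
    o=r.get_obs(); M=Ro.from_rotvec(o['orientation']).as_matrix()
    yaw=np.degrees(np.arctan2(M[1,0],M[0,0]))
    return o['tcp_pos'],yaw,o
def report(save=None,n="wrist",**k):
    t,yaw,o=tool(); print("tcp",t.round(4),"yaw",round(yaw,2),"tilt",Ro.from_rotvec(o['orientation']).as_matrix()[:,2].round(3),"j7",o['joints'][6].round(2),"t",round(o['clock'],2))
    p,d,X=grab(n,save)
    for s in spindles(p,X,250,**k):
        a=np.radians(s['yaw']);u=np.array([np.cos(a),np.sin(a)]); g=s['o']-.006*u
        print("o",s['o'].round(4),"yaw",s['yaw'].round(1),"L",s['L'].round(3),"pix",s['pix'].round(),"ztop",s['ztop'].round(3),"| grip",g.round(4),"delta",(g-t[:2]).round(4),"dyaw",round((s['yaw']-yaw+90)%180-90,2),"rad",round(np.radians((s['yaw']-yaw+90)%180-90),3))
E
python3 -c "
from h import *
report('w3')"
```

```text
clock: 5.9
tcp_pos: [0.4813, -0.0192, 0.3278]
orientation: [-2.762, -1.494, 0.001]
contact_force: [0.1, 0.7, 0.4]
grip_width: 0.0603
clock: 6.73
tcp_pos: [0.4417, 0.1279, 0.2175]
orientation: [-1.806, -2.567, 0.001]
contact_force: [0.5, -1.2, 0.0]
grip_width: 0.0602
tcp [0.4417 0.1279 0.2175] yaw 109.73 tilt [-0.003  0.001 -1.   ] j7 -0.28 t 6.73
o [0.4389 0.2618] yaw -33.5 L 0.021 pix [314.  13.] ztop 0.027 | grip [0.4339 0.2651] delta [-0.0078  0.1371] dyaw 36.74 rad 0.641
o [0.4562 0.2731] yaw -141.9 L 0.025 pix [337.   7.] ztop 0.027 | grip [0.4609 0.2768] delta [0.0192 0.1489] dyaw -71.68 rad -1.251
o [0.4298 0.2542] yaw -43.1 L 0.023 pix [298.  19.] ztop 0.027 | grip [0.4255 0.2583] delta [-0.0162  0.1303] dyaw 27.19 rad 0.474
o [0.6081 0.2398] yaw -98.1 L 0.036 pix [498. 126.] ztop 0.027 | grip [0.609  0.2457] delta [0.1673 0.1178] dyaw -27.87 rad -0.486
o [0.4273 0.1793] yaw 20.1 L 0.024 pix [259. 117.] ztop 0.027 | grip [0.4216 0.1772] delta [-0.0201  0.0493] dyaw -89.6 rad -1.564
o [0.4312 0.1671] yaw 19.0 L 0.024 pix [259. 133.] ztop 0.027 | grip [0.4256 0.1652] delta [-0.0161  0.0372] dyaw 89.24 rad 1.558
o [0.6055 0.2148] yaw 164.0 L 0.021 pix [478. 148.] ztop 0.027 | grip [0.6113 0.2132] delta [0.1696 0.0852] dyaw 54.29 rad 0.948
o [0.4533 0.1128] yaw 121.1 L 0.102 pix [258. 182.] ztop 0.027 | grip [0.4564 0.1077] delta [ 0.0147 -0.0203] dyaw 11.4 rad 0.199
o [0.6015 0.2013] yaw 157.9 L 0.021 pix [465. 162.] ztop 0.027 | grip [0.607  0.1991] delta [0.1654 0.0711] dyaw 48.19 rad 0.841
o [0.6164 0.1039] yaw -14.4 L 0.104 pix [431. 274.] ztop 0.027 | grip [0.6106 0.1054] delta [ 0.1689 -0.0225] dyaw 55.82 rad 0.974
```

View pics/w3.png

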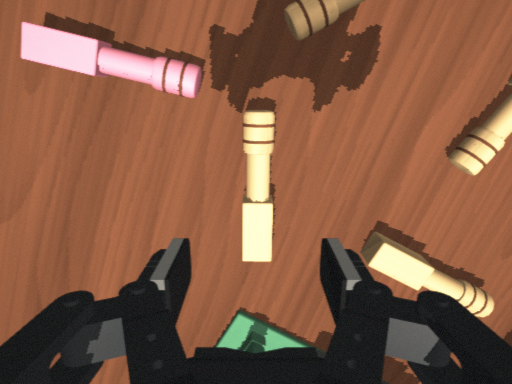

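```bash
python3 - <<'E'
s=open('h.py').read()
s=s.replace("""    return m
def spindles""","""    m=(h[...,0]>=12)&(h[...,0]<=30)&(h[...,1]>40)&(h[...,1]<190)&(h[...,2]>60)&(X[...,2]>zlo)&(X[...,2]<zhi)
    return cv2.morphologyEx(m.astype(np.uint8),cv2.MORPH_CLOSE,np.ones((5,5),np.uint8))>0
def spindles""")
open('h.py','w').write(s)
E
python3 -c "
from h import *
report()"
```

```text
tcp [0.4422 0.127  0.2182] yaw 109.59 tilt [-0.002  0.001 -1.   ] j7 -0.28 t 6.78
o [0.4452 0.2645] yaw -144.3 L 0.05 pix [312.  14.] ztop 0.027 | grip [0.4501 0.268 ] delta [0.0079 0.141 ] dyaw -73.94 rad -1.29
o [0.6045 0.2292] yaw -102.6 L 0.063 pix [484. 138.] ztop 0.027 | grip [0.6058 0.2351] delta [0.1636 0.1081] dyaw -32.15 rad -0.561
o [0.4462 0.1233] yaw 109.0 L 0.128 pix [257. 184.] ztop 0.028 | grip [0.4482 0.1176] delta [ 0.006  -0.0094] dyaw -0.61 rad -0.011
o [0.6264 0.0973] yaw 172.6 L 0.127 pix [424. 273.] ztop 0.028 | grip [0.6324 0.0965] delta [ 0.1901 -0.0305] dyaw 62.99 rad 1.099
```

```bash
python3 -m handwheel '[[[0.0015,0.001,-0.025,0,0,-0.01,0.05],[0,0,-0.035,0,0,0,0.05],[0,0,-0.035,0,0,0,0.05],[0,0,-0.03,0,0,0,0.05],[0,0,-0.016,0,0,0,0.05],[0,0,0,0,0,0,0.05],[0,0,0,0,0,0,0.01],[0,0,0,0,0,0,0.01],[0,0,0,0,0,0,0.01],[0,0,0,0,0,0,0.01]]]' 50
```

```text
clock: 7.67
tcp_pos: [0.4446, 0.1278, 0.0795]
orientation: [1.822, 2.556, 0.004]
contact_force: [-0.1, -0.4, 5.4]
grip_width: 0.0188
```

```bash
python3 -m handwheel '[[[0,0,0.015,0,0,0,0.01],[0,0,0.03,0,0,0,0.01],[0,0,0.035,0,0,0,0.01],[0.004,-0.02,0.01,0,0,0.06,0.01],[0.006,-0.035,0,0,0,0.105,0.01],[0.006,-0.035,0,0,0,0.105,0.01],[0.006,-0.035,0,0,0,0.105,0.01],[0.006,-0.035,0,0,0,0.105,0.01],[0.006,-0.035,0,0,0,0.105,0.01],[0.006,-0.035,0,0,0,0.105,0.01]]]' 50;python3 -m handwheel '[[[0.006,-0.035,0,0,0,0.105,0.01],[0.006,-0.035,0,0,0,0.105,0.01],[0.005,-0.035,0,0,0,0.105,0.01],[0.002,-0.0205,0,0,0,0.055,0.01],[0,0,0,0,0,0,0.01],[0,0,0,0,0,0,0.01]]]' 50
python3 -c "
from h import *
report('w4',zhi=.13)"
```

```text
clock: 8.5
tcp_pos: [0.4834, -0.1044, 0.169]
orientation: [0.842, 3.025, -0.001]
contact_force: [0.5, 0.4, 0.6]
grip_width: 0.0187
clock: 9.0
tcp_pos: [0.502, -0.2295, 0.1685]
orientation: [0.286, 3.128, -0.001]
contact_force: [-0.9, 1.0, -0.5]
grip_width: 0.019
tcp [ 0.502  -0.2295  0.1685] yaw 169.56 tilt [ 0.001 -0.    -1.   ] j7 1.31 t 9.0
o [ 0.4902 -0.3306] yaw -12.3 L 0.126 pix [ 94. 213.] ztop 0.048 | grip [ 0.4843 -0.3293] delta [-0.0177 -0.0998] dyaw -1.88 rad -0.033
o [ 0.493  -0.2276] yaw 169.5 L 0.099 pix [255. 234.] ztop 0.116 | grip [ 0.4989 -0.2287] delta [-0.0031  0.0008] dyaw -0.04 rad -0.001
```

View pics/w4.png

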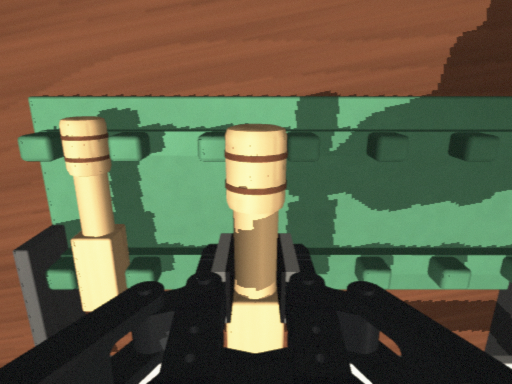

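The spindle is held level over slot 3, between the teeth at about (215,147) and (300,147). I'll check its lateral fit against those teeth in this view.

```bash
cat >> h.py <<'E'
A0=np.radians(-10.5);xh=np.array([np.cos(A0),np.sin(A0)]);yh=np.array([-xh[1],xh[0]]);R0=np.array([.514,-.2023])
def rk(P): P=np.asarray(P)[...,:2]-R0; return np.stack([P@xh,P@yh],-1)
def w_(x,y): return R0+x*xh+y*yh
def teeth(p,X):
    h=cv2.cvtColor(p,cv2.COLOR_RGB2HSV)
    g=(h[...,0]>50)&(h[...,0]<82)&(h[...,1]>60)&(X[...,2]>.038)&(X[...,2]<.047)
    n,l,s,c=cv2.connectedComponentsWithStats(g.astype(np.uint8))
    for i in range(1,n):
        if s[i,4]<80: continue
        q=rk(X[l==i])*1000
        print("tooth n",s[i,4],"x",np.percentile(q[:,0],[2,98]).round(1),"y",np.percentile(q[:,1],[2,98]).round(1),"mid",((np.percentile(q[:,1],2)+np.percentile(q[:,1],98))/2).round(1))
E
python3 - <<'E'
from h import *
p,d,X=grab("wrist")
teeth(p,X)
h=pale(p,X,.09,.13); n,l,s,c=cv2.connectedComponentsWithStats(h.astype(np.uint8))
for i in range(1,n):
    if s[i,4]<200: continue
    q=rk(X[l==i])*1000; print(s[i],"x",np.percentile(q[:,0],[1,99]),"y",np.percentile(q[:,1],[1,99]))
    k=q[(q[:,0]<-35)]; print("barrel y",np.percentile(k[:,1],[2,98]),"x",np.percentile(q[:,0],.5))
print(rk(tool()[0]))
E
```

```text
tooth n 892 x [-53.2 -38.3] y [-169.6 -151.2] mid -160.4
tooth n 853 x [-53.3 -38.6] y [-116.   -97.6] mid -106.8
tooth n 765 x [-53.4 -37.7] y [-62.7 -45.9] mid -54.3
tooth n 770 x [-53.4 -38.1] y [-7.4  9.5] mid 1.1
tooth n 856 x [-53.2 -38.4] y [44.5 63. ] mid 53.8
tooth n 896 x [-53.4 -38.6] y [ 98.2 116.9] mid 107.6
tooth n 641 x [36.3 50.8] y [-170.8 -151.8] mid -161.3
tooth n 505 x [36.2 48.9] y [-116.1  -97.6] mid -106.8
tooth n 484 x [36.2 48.5] y [44.6 63.1] mid 53.8
tooth n 674 x [36.3 50.9] y [ 98.4 116.8] mid 107.6
[  225   124    62   229 11347] x [-65.79149152  33.40946378] y [-38.6953071  -14.87838847]
barrel y [-38.50040568 -15.08775743] x -65.886739814131
[-0.00708741 -0.02618687]
```

```bash
python3 -m handwheel '[[[0,0,-0.02,0,0,0,0.01],[0,0,-0.025,0,0,0,0.01],[0,0,-0.015,0,0,0,0.01],[0,0,-0.008,0,0,0,0.01],[0,0,0,0,0,0,0.01],[0,0,0,0,0,0,0.01]]]' 50
```

```text
clock: 9.6
tcp_pos: [0.5027, -0.2263, 0.1004]
orientation: [0.276, 3.129, 0.0]
contact_force: [1.0, 0.2, 0.5]
grip_width: 0.019
```

```bash
python3 -m handwheel '[[[0,0,-0.001,0,0,0,0.01],[0,0,0,0,0,0,0.03],[0,0,0,0,0,0,0.04],[0,0,0,0,0,0,0.04],[0,0,0.01,0,0,0,0.042],[0,0,0.03,0,0,0,0.042],[0,0,0.04,0,0,0,0.042],[0,0,0.04,0,0,0,0.042],[0,0,0,0,0,0,0.042]]]' 50
python3 - <<'E'
from h import *
p,d,X=grab("wrist","w5"); print(tool()[0])
teeth(p,X)
for s in spindles(p,X,600,zlo=.02): print(s['o'],s['yaw'],s['L'],s['ztop'],rk(s['o'])*1000)
E
```

```text
clock: 10.35
tcp_pos: [0.5061, -0.2281, 0.227]
orientation: [0.278, 3.118, -0.005]
contact_force: [1.7, 1.1, 0.6]
grip_width: 0.0422
[ 0.50477546 -0.22821111  0.22401461]
tooth n 556 x [-53.  -37.7] y [-169.8 -151.5] mid -160.6
tooth n 540 x [-53.1 -38.1] y [-116.2  -97.6] mid -106.9
tooth n 529 x [-53.4 -38.4] y [-62.5 -44. ] mid -53.2
tooth n 530 x [-53.  -37.8] y [-9.1  9.7] mid 0.3
tooth n 536 x [-53.2 -38.3] y [44.5 63.1] mid 53.8
tooth n 577 x [-53.4 -37.5] y [ 98.4 117. ] mid 107.7
tooth n 514 x [-53.1 -37.9] y [152.  168.2] mid 160.1
tooth n 440 x [36.4 51.5] y [-171.1 -151.6] mid -161.4
tooth n 423 x [36.3 51.2] y [-116.3  -97.6] mid -107.0
tooth n 411 x [36.5 50.8] y [-62.4 -43.8] mid -53.1
tooth n 416 x [36.4 51.5] y [-8.9  9.5] mid 0.3
tooth n 418 x [36.4 51.2] y [44.7 63.2] mid 53.9
tooth n 431 x [36.5 50.6] y [ 98.4 117.1] mid 107.8
tooth n 450 x [36.4 51.3] y [152.3 170.7] mid 161.5
[ 0.50804038 -0.22755921] 169.3956384491302 0.1270724694269722 0.04778891358338787 [ -1.25670334 -25.92230205]
[ 0.49092585 -0.33044167] -11.014492027502953 0.12697162617470084 0.04776055440121504 [   0.66419635 -130.20085857]
```

View pics/w5.png

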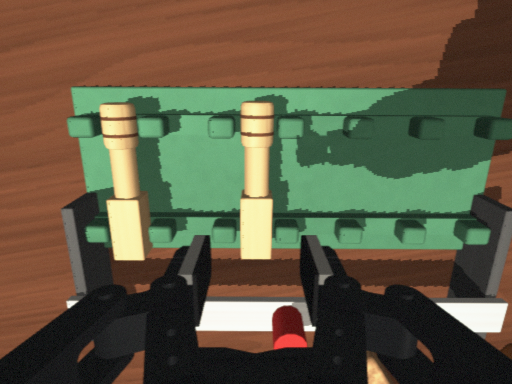

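Slot 3's spindle sits right (x≈-1, y≈-26 mm). Next is spare B.

```bash
python3 -m handwheel '[[[0.012,0.032,0,0,0,0.004,0.05],[0.013,0.032,0,0,0,0.004,0.05],[0.013,0.032,0,0,0,0.004,0.05],[0.013,0.032,0,0,0,0.004,0.05],[0.013,0.032,0,0,0,0.004,0.05],[0.013,0.032,0,0,0,0.004,0.05],[0.013,0.032,0,0,0,0.004,0.05],[0.013,0.032,0,0,0,0.004,0.05],[0.013,0.032,0,0,0,0,0.05],[0.01,0.031,0,0,0,0,0.05]]]' 50;python3 -m handwheel '[[[0,0,0,0,0,0,0.05],[0,0,0,0,0,0,0.05]]]' 50
python3 -c "
from h import *
report('w6')
p,d,X=grab('top','top6')
for s in spindles(p,X,150): print({k:np.round(v,3) for k,v in s.items()})
"
```

```text
clock: 11.23
tcp_pos: [0.6285, 0.0928, 0.2185]
orientation: [-0.229, -3.132, 0.0]
contact_force: [-0.3, 0.0, 0.6]
grip_width: 0.05
clock: 11.4
tcp_pos: [0.6277, 0.094, 0.2186]
orientation: [-0.222, -3.133, -0.002]
contact_force: [-0.1, -0.4, 0.3]
grip_width: 0.0502
tcp [0.6277 0.094  0.2186] yaw 171.9 tilt [-0.001  0.001 -1.   ] j7 0.81 t 11.4
o [0.6269 0.0964] yaw -11.5 L 0.127 pix [255. 179.] ztop 0.028 | grip [0.621  0.0976] delta [-0.0067  0.0036] dyaw -3.41 rad -0.059
o [0.6174 0.2502] yaw 73.1 L 0.11 pix [443. 142.] ztop 0.028 | grip [0.6156 0.2445] delta [-0.0121  0.1504] dyaw 81.18 rad 1.417
o [ 0.733  -0.1494] yaw 147.3 L 0.046 pix [ 19. 316.] ztop 0.037 | grip [ 0.738  -0.1526] delta [ 0.1103 -0.2467] dyaw -24.62 rad -0.43
o [0.7576 0.0394] yaw -133.8 L 0.041 pix [212. 324.] ztop 0.057 | grip [0.7617 0.0437] delta [ 0.134  -0.0503] dyaw 54.32 rad 0.948
{'o': array([ 0.836, -0.645]), 'yaw': np.float64(103.845), 'L': np.float64(0.219), 'n': np.int32(1610), 'pix': array([419.242, 100.912]), 'ztop': np.float64(0.065)}
{'o': array([ 0.766, -0.158]), 'yaw': np.float64(-165.321), 
[... 375 characters left out ...]
rray([146.946, 162.949]), 'ztop': np.float64(0.029)}
{'o': array([ 0.516, -0.234]), 'yaw': np.float64(-10.786), 'L': np.float64(0.135), 'n': np.int32(346), 'pix': array([298.468, 195.179]), 'ztop': np.float64(0.05)}
{'o': array([ 0.502, -0.353]), 'yaw': np.float64(-26.283), 'L': np.float64(0.16), 'n': np.int32(461), 'pix': array([333.59 , 199.393]), 'ztop': np.float64(0.051)}
{'o': array([0.471, 0.295]), 'yaw': np.float64(47.616), 'L': np.float64(0.127), 'n': np.int32(334), 'pix': array([133.284, 208.054]), 'ztop': np.float64(0.03)}
{'o': array([0.041, 0.06 ]), 'yaw': np.float64(-35.495), 'L': np.float64(0.183), 'n': np.int32(976), 'pix': array([203.552, 343.822]), 'ztop': np.float64(0.038)}
```

View pics/w6.png

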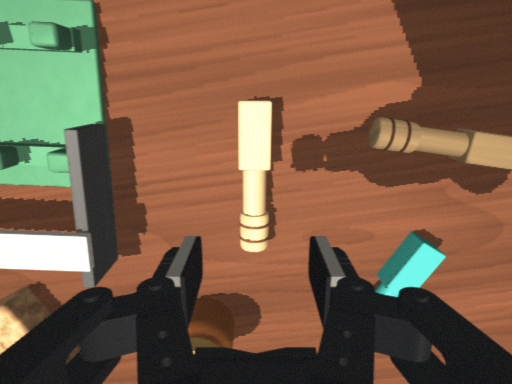

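```bash
python3 -m handwheel '[[[0.004,-0.0005,-0.025,0,0,0,0.05],[0,0,-0.035,0,0,0,0.05],[0,0,-0.035,0,0,0,0.05],[0,0,-0.03,0,0,0,0.05],[0,0,-0.015,0,0,0,0.05],[0,0,0,0,0,0,0.05],[0,0,0,0,0,0,0.01],[0,0,0,0,0,0,0.01],[0,0,0,0,0,0,0.01],[0,0,0,0,0,0,0.01]]]' 50
```

```text
clock: 12.33
tcp_pos: [0.6337, 0.091, 0.0814]
orientation: [0.229, 3.129, 0.001]
contact_force: [0.4, -0.9, 6.4]
grip_width: 0.0188
```

```bash
python3 -m handwheel '[[[0,0,0.015,0,0,0,0.01],[0,0,0.03,0,0,0,0.01],[0,0,0.035,0,0,0,0.01],[0,0,0.015,0,0,-0.06,0.01],[-0.006,-0.013,0.005,0,0,-0.12,0.01],[-0.006,-0.013,0,0,0,-0.12,0.01],[-0.006,-0.013,0,0,0,-0.12,0.01],[-0.006,-0.013,0,0,0,-0.12,0.01],[-0.006,-0.013,0,0,0,-0.12,0.01],[-0.006,-0.013,0,0,0,-0.12,0.01]]]' 50;python3 -m handwheel '[[[-0.006,-0.013,0,0,0,-0.12,0.01],[-0.006,-0.013,0,0,0,-0.12,0.01],[-0.006,-0.013,0,0,0,-0.12,0.01],[-0.006,-0.013,0,0,0,-0.12,0.01],[-0.006,-0.013,0,0,0,-0.12,0.01],[-0.006,-0.013,0,0,0,-0.12,0.01],[-0.006,-0.013,0,0,0,-0.12,0.01],[-0.006,-0.013,0,0,0,-0.12,0.01],[-0.006,-0.013,0,0,0,-0.12,0.01],[-0.006,-0.014,0,0,0,-0.12,0.01]]]' 50;python3 -m handwheel '[[[-0.006,-0.014,0,0,0,-0.12,0.01],[-0.006,-0.014,0,0,0,-0.12,0.01],[-0.006,-0.014,0,0,0,-0.12,0.01],[-0.006,-0.014,0,0,0,-0.12,0.01],[0,0,0,0,0,-0.12,0.01],[0,0,0,0,0,-0.12,0.01],[0,0,0,0,0,-0.12,0.01],[0,0,0,0,0,-0.12,0.01],[0,0,0,0,0,-0.12,0.01]]]' 50;python3 -m handwheel '[[[0,0,0,0,0,-0.11,0.01],[0,0,0,0,0,0,0.01],[0,0,0,0,0,0,0.01]]]' 50
cat >> h.py <<'E'
def held(save=None):
    t,yaw,o=tool(); p,d,X=grab("wrist",save); print("tcp",t.round(4),"yaw",yaw.round(2),"rk",(rk(t)*1000).round(1),"w",o['grip_width'],"t",o['clock'])
    teeth(p,X)
    m=pale(p,X,t[2]-.085,t[2]-.035); n,l,s,c=cv2.connectedComponentsWithStats(m.astype(np.uint8))
    for i in range(1,n):
        if s[i,4]<400: continue
        q=rk(X[l==i])*1000; lo,hi=np.percentile(q[:,0],[.5,99.5]); print("held x",lo.round(1),hi.round(1),"ztop",np.percentile(X[l==i][:,2],95).round(4))
        for a,b in ((lo,lo+25),(hi-25,hi)):
            k=q[(q[:,0]>a)&(q[:,0]<b)]; print("  end y",np.percentile(k[:,1],[2,98]).round(1),"z",np.percentile(X[l==i][(q[:,0]>a)&(q[:,0]<b)][:,2],90).round(4))
E
python3 -c "
from h import *
held('w7')"
```

```text
clock: 13.17
tcp_pos: [0.596, 0.0123, 0.1805]
orientation: [1.41, 2.806, 0.001]
contact_force: [0.8, 0.2, -0.2]
grip_width: 0.0185
clock: 14.0
tcp_pos: [0.5362, -0.1182, 0.1804]
orientation: [2.749, 1.521, 0.003]
contact_force: [-0.3, 0.9, -0.4]
grip_width: 0.0184
clock: 14.75
tcp_pos: [0.5126, -0.1737, 0.1803]
orientation: [-3.139, 0.109, -0.003]
contact_force: [0.5, -0.5, -1.6]
grip_width: 0.0187
clock: 15.0
tcp_pos: [0.5126, -0.1738, 0.1799]
orientation: [-3.13, 0.267, -0.002]
contact_force: [0.5, -0.6, -1.1]
grip_width: 0.0191
tcp [ 0.5126 -0.1738  0.1799] yaw -9.74 rk [-6.6 27.8] w 0.019056216139993934 t 15.0
tooth n 859 x [37.4 52.1] y [151.8 171.4] mid 161.6
tooth n 808 x [37.4 52.2] y [ 98.  116.5] mid 107.2
tooth n 546 x [37.3 52.2] y [50.1 63.4] mid 56.8
tooth n 644 x [36.7 52.3] y [-9.1  6.1] mid -1.5
tooth n 713 x [36.8 52.4] y [-62.5 -45.7] mid -54.1
tooth n 823 x [37.2 52.4] y [-116.1  -97.7] mid -106.9
tooth n 622 x [-51.8 -37.2] y [151.7 170.1] mid 160.9
tooth n 608 x [-52.1 -37.2] y [ 97.9 116.7] mid 107.3
tooth n 602 x [-51.8 -37.2] y [-62.5 -44.1] mid -53.3
tooth n 621 x [-51.9 -37.2] y [-116.4  -97.9] mid -107.1
tooth n 112 x [-52.  -38.5] y [-154.  -151.1] mid -152.6
held x -50.0 66.8 ztop 0.1265
  end y [16.7 38.8] z 0.125
  end y [16.1 40.7] z 0.1264
```

View pics/w7.png

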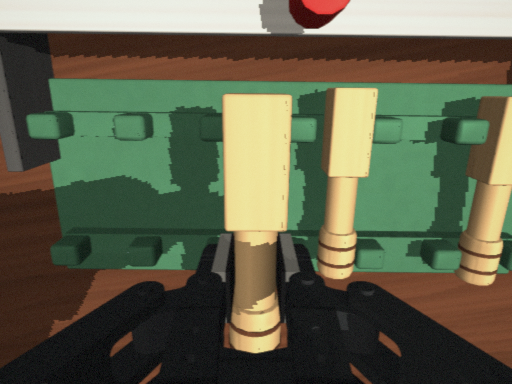

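```bash
python3 -m handwheel '[[[-0.0014,-0.0008,-0.02,0,0,-0.012,0.01],[0,0,-0.03,0,0,0,0.01],[0,0,-0.02,0,0,0,0.01],[0,0,-0.01,0,0,0,0.01],[0,0,0,0,0,0,0.01],[0,0,0,0,0,0,0.01]]]' 50
```

```text
clock: 15.55
tcp_pos: [0.5111, -0.175, 0.0991]
orientation: [-3.128, 0.289, -0.0]
contact_force: [-0.8, 0.5, -0.2]
grip_width: 0.0187
```

```bash
python3 -m handwheel '[[[0,0,-0.001,0,0,0,0.01],[0,0,0,0,0,0,0.03],[0,0,0,0,0,0,0.04],[0,0,0,0,0,0,0.04],[0,0,0.01,0,0,0,0.042],[0,0,0.03,0,0,0,0.042],[0,0,0.04,0,0,0,0.042],[0,0,0.04,0,0,0,0.042],[0,0,0.02,0,0,0,0.042],[0,0,0,0,0,0,0.042]]]' 50
python3 - <<'E'
from h import *
p,d,X=grab("wrist","w8"); print(tool()[:2])
for s in spindles(p,X,600,zlo=.02): print(s['o'],s['yaw'],s['L'],s['ztop'],rk(s['o'])*1000)
p,d,X=grab('top','top8')
for s in spindles(p,X,150): print({k:np.round(v,3) for k,v in s.items()})
E
```

```text
clock: 16.38
tcp_pos: [0.5134, -0.1759, 0.244]
orientation: [3.127, -0.292, 0.016]
contact_force: [0.7, -0.8, 0.0]
grip_width: 0.0423
(array([ 0.51221337, -0.17548575,  0.24132962]), np.float64(-10.668221890744215))
[ 0.51611414 -0.23236646] -10.084900411783591 0.12371683939894813 0.047833857450690714 [  7.55791768 -29.17772675]
[ 0.49318927 -0.32961124] -10.394013742881958 0.12635660636561108 0.04766312671521929 [   2.73837483 -128.97185819]
[ 0.51997569 -0.17668344] -10.724574501524216 0.1264188945577583 0.047787960206499294 [ 1.20737854 26.27658699]
{'o': array([ 0.837, -0.648]), 'yaw': np.float64(105.004), 'L': np.float64(0.221), 'n': np.int32(1629), 'pix': array([418.628, 100.698]), 'ztop': np.float64(0.065)}
{'o': array([ 0.766, -0.157]), 'yaw': np.float64(-165.243), 'L': np.float64(0.114), 'n': np.int32(696), 'pix': array([274.424, 120.608]), 'ztop': np.float64(0.039)}
{'o': array([0.74 , 0.675]), 'yaw': np.float64(-31.794), 'L': np.float64(0.068), 'n': np.int32(233), 'pix': array([ 20.009, 124.82 ]), 'ztop': np.float64(0.058)}
{'o': array([0.619, 0.257]), 'yaw': np.float64(73.622), 'L': np.float64(0.128), 'n': np.int32(312), 'pix': array([147.08 , 162.949]), 'ztop': np.float64(0.03)}
{'o': array([ 0.491, -0.335]), 'yaw': np.float64(-10.709), 'L': np.float64(0.13), 'n': np.int32(351), 'pix': array([329.755, 202.994]), 'ztop': np.float64(0.049)}
{'o': array([0.471, 0.294]), 'yaw': np.float64(47.498), 'L': np.float64(0.128), 'n': np.int32(331), 'pix': array([133.293, 208.073]), 'ztop': np.float64(0.029)}
{'o': array([0.05 , 0.045]), 'yaw': np.float64(-47.952), 'L': np.float64(0.204), 'n': np.int32(1181), 'pix': array([208.931, 340.615]), 'ztop': np.float64(0.042)}
```

View pics/w8.png

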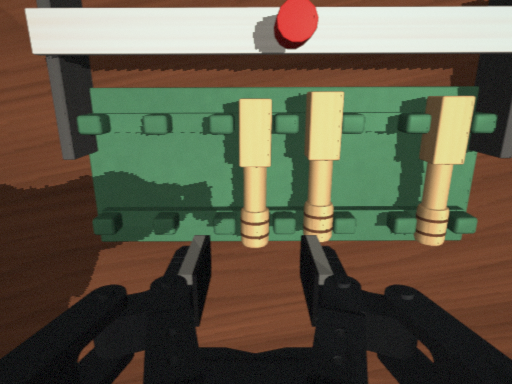

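Slot 4's spindle is in, but slot 3's has shifted about 6 mm towards the rail since I placed it. In the picture its barrel end is at row 240, against 246 for its neighbours. I'll measure the ends exactly.

```bash
cat >> h.py <<'E'
def racked(save=None,n="wrist"):
    p,d,X=grab(n,save); m=pale(p,X,.022,.06)&(X[...,2]<.06)
    q=rk(X)*1000
    for i,y in enumerate((-135,-81,-27,27,81,135)):
        k=m&(abs(q[...,1]-y)<24)&(abs(q[...,0])<90)&(X[...,2]>.036)
        if k.sum()<150: continue
        Q=q[k]; lo,hi=np.percentile(Q[:,0],[.5,99.5])
        top=k&(X[...,2]>.043); 
        def ym(a,b):
            s=Q[(Q[:,0]>a)&(Q[:,0]<b)][:,1]; return (np.percentile(s,[3,97]).mean().round(1)) if len(s)>8 else None
        print("slot",i+1,"n",k.sum(),"x",lo.round(1),hi.round(1),"mid",((lo+hi)/2).round(1),"y barrel",ym(lo,lo+25),"y sq",ym(hi-45,hi),"ztop b/s",np.percentile(X[k][Q[:,0]<lo+25][:,2],90).round(4),np.percentile(X[k][Q[:,0]>hi-45][:,2],90).round(4))
E
python3 -c "
from h import *
racked()"
```

```text
slot 1 n 4864 x -61.4 66.0 mid 2.3 y barrel -132.1 y sq -133.6 ztop b/s 0.0467 0.0477
slot 3 n 4437 x -56.7 70.0 mid 6.7 y barrel -30.4 y sq -30.4 ztop b/s 0.0467 0.0477
slot 4 n 4258 x -63.1 64.4 mid 0.6 y barrel 26.8 y sq 25.9 ztop b/s 0.0468 0.0478
```

```bash
python3 -m handwheel '[[[-0.0015,-0.0275,0,0,0,0,0.042],[-0.002,-0.028,0,0,0,0,0.042],[0,0,-0.03,0,0,0,0.042],[0,0,-0.035,0,0,0,0.042],[0,0,-0.035,0,0,0,0.042],[0,0,-0.03,0,0,0,0.042],[0,0,-0.012,0,0,0,0.042],[0,0,0,0,0,0,0.042],[0,0,0,0,0,0,0.042]]]' 40;python3 -m handwheel '[[[0,0,0,0,0,0,0.012],[0,0,0,0,0,0,0.01],[0,0,0,0,0,0,0.01],[0,0,0,0,0,0,0.01]]]' 40
```

```text
clock: 17.28
tcp_pos: [0.507, -0.2305, 0.0954]
orientation: [-3.128, 0.292, 0.003]
contact_force: [-0.1, 0.3, 0.5]
grip_width: 0.0419
clock: 17.62
tcp_pos: [0.5085, -0.2311, 0.0978]
orientation: [3.127, -0.292, 0.005]
contact_force: [-1.5, -0.1, 7.0]
grip_width: 0.0192
```

```bash
python3 -m handwheel '[[[0,0,0.004,0,0,0,0.01],[-0.0054,0.0036,0,0,0,0,0.01],[0,0,0,0,0,0,0.01],[0,0,-0.004,0,0,0,0.01],[0,0,0,0,0,0,0.01],[0,0,0,0,0,0,0.03],[0,0,0,0,0,0,0.04],[0,0,0,0,0,0,0.04],[0,0,0.01,0,0,0,0.042],[0,0,0.03,0,0,0,0.042]]]' 40;python3 -m handwheel '[[[0,0,0.04,0,0,0,0.042],[0,0.01,0.04,0,0,0,0.042],[0,0.02,0.02,0,0,0,0.042],[0,0,0,0,0,0,0.042],[0,0,0,0,0,0,0.042]]]' 40; python3 -c "
from h import *
print(tool()[:2]);racked('w9')"
```

```text
clock: 18.45
tcp_pos: [0.4996, -0.226, 0.1332]
orientation: [-3.126, 0.291, 0.012]
contact_force: [1.2, 0.6, 0.0]
grip_width: 0.0421
clock: 18.87
tcp_pos: [0.5027, -0.1962, 0.2376]
orientation: [3.128, -0.289, 0.005]
contact_force: [-0.2, 0.2, -0.5]
grip_width: 0.0417
(array([ 0.50271374, -0.19619968,  0.23756127]), np.float64(-10.548451470587294))
slot 1 n 4885 x -61.4 65.7 mid 2.1 y barrel -132.4 y sq -133.6 ztop b/s 0.0467 0.0477
slot 3 n 4378 x -64.8 62.2 mid -1.3 y barrel -25.2 y sq -26.0 ztop b/s 0.0468 0.0478
slot 4 n 4418 x -62.9 64.5 mid 0.8 y barrel 26.5 y sq 25.7 ztop b/s 0.0468 0.0478
```

```bash
python3 -m handwheel '[[[0.006,0.025,0,0,0,0.08,0.05],[0.009,0.035,0,0,0,0.115,0.05],[0.009,0.035,0,0,0,0.115,0.05],[0.009,0.035,0,0,0,0.115,0.05],[0.009,0.035,0,0,0,0.115,0.05],[0.009,0.035,0,0,0,0.115,0.05],[0.009,0.035,0,0,0,0.115,0.05],[0.009,0.035,0,0,0,0.115,0.05],[0.009,0.035,0,0,0,0.115,0.05],[0.009,0.035,0,0,0,0.115,0.05]]]' 50;python3 -m handwheel '[[[0.009,0.035,0,0,0,0.115,0.05],[0.009,0.035,0,0,0,0.115,0.05],[0.009,0.035,0,0,0,0.115,0.05],[0.002,0.003,0,0,0,0.006,0.05],[0,0,0,0,0,0,0.05],[0,0,0,0,0,0,0.05]]]' 50
python3 -c "
from h import *
report('w10')"
```

```text
clock: 19.75
tcp_pos: [0.5887, 0.1433, 0.2338]
orientation: [-2.806, -1.413, 0.006]
contact_force: [0.8, -0.5, -0.0]
grip_width: 0.05
clock: 20.25
tcp_pos: [0.6178, 0.2493, 0.2337]
orientation: [-2.522, -1.873, 0.006]
contact_force: [-0.0, -0.9, -0.5]
grip_width: 0.0502
tcp [0.6178 0.2493 0.2337] yaw 73.2 tilt [-0.003 -0.002 -1.   ] j7 -0.94 t 20.25
o [0.6218 0.2601] yaw -108.5 L 0.127 pix [255. 164.] ztop 0.028 | grip [0.6237 0.2658] delta [0.0059 0.0165] dyaw -1.7 rad -0.03
o [0.4746 0.2966] yaw 47.5 L 0.127 pix [ 85. 162.] ztop 0.028 | grip [0.4705 0.2922] delta [-0.1472  0.043 ] dyaw -25.75 rad -0.449
o [0.7894 0.044 ] yaw 134.6 L 0.03 pix [480. 322.] ztop 0.052 | grip [0.7936 0.0397] delta [ 0.1758 -0.2096] dyaw 61.43 rad 1.072
```

View pics/w10.png

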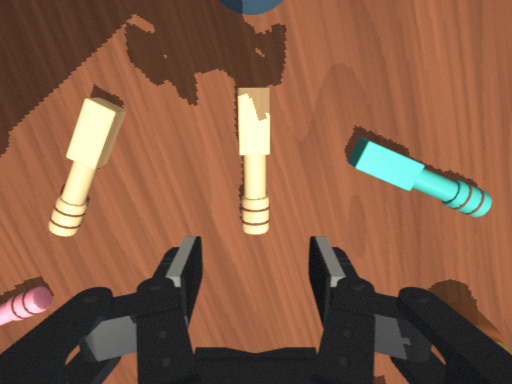

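```bash
python3 -m handwheel '[[[0.0012,0.004,-0.025,0,0,0,0.05],[0,0,-0.038,0,0,0,0.05],[0,0,-0.038,0,0,0,0.05],[0,0,-0.036,0,0,0,0.05],[0,0,-0.018,0,0,0,0.05],[0,0,0,0,0,0,0.05],[0,0,0,0,0,0,0.01],[0,0,0,0,0,0,0.01],[0,0,0,0,0,0,0.01],[0,0,0,0,0,0,0.01]]]' 50
```

```text
clock: 21.13
tcp_pos: [0.6205, 0.2551, 0.0832]
orientation: [2.52, 1.874, 0.006]
contact_force: [-0.2, -1.0, 5.1]
grip_width: 0.0188
```

```bash
python3 -m handwheel '[[[0,0,0.015,0,0,0,0.01],[0,0,0.03,0,0,0,0.01],[0,0,0.035,0,0,0,0.01],[0,-0.01,0.015,0,0,-0.06,0.01],[-0.008,-0.03,0.003,0,0,-0.117,0.01],[-0.008,-0.03,0,0,0,-0.117,0.01],[-0.008,-0.03,0,0,0,-0.117,0.01],[-0.008,-0.03,0,0,0,-0.117,0.01],[-0.008,-0.03,0,0,0,-0.117,0.01],[-0.008,-0.03,0,0,0,-0.117,0.01]]]' 50;python3 -m handwheel '[[[-0.008,-0.03,0,0,0,-0.117,0.01],[-0.008,-0.03,0,0,0,-0.117,0.01],[-0.008,-0.03,0,0,0,-0.117,0.01],[-0.008,-0.03,0,0,0,-0.117,0.01],[-0.008,-0.03,0,0,0,-0.117,0.01],[-0.008,-0.03,0,0,0,-0.114,0.01],[0,-0.007,0,0,0,0,0.01],[0,0,0,0,0,0,0.01],[0,0,0,0,0,0,0.01]]]' 50
python3 -c "
from h import *
held('w11')"
```

```text
clock: 21.97
tcp_pos: [0.5709, 0.064, 0.1808]
orientation: [-3.039, -0.796, -0.004]
contact_force: [0.3, -0.4, -0.3]
grip_width: 0.0187
clock: 22.72
tcp_pos: [0.5238, -0.1214, 0.18]
orientation: [-3.128, 0.283, -0.003]
contact_force: [0.7, 0.2, -0.3]
grip_width: 0.0186
tcp [ 0.5238 -0.1214  0.18  ] yaw -10.32 rk [-5.1 81.3] w 0.018583740653510265 t 22.7167
tooth n 815 x [37.2 52.1] y [152.1 171. ] mid 161.5
tooth n 522 x [37.4 52.2] y [104.4 117.4] mid 110.9
tooth n 669 x [36.7 52.3] y [44.9 60.8] mid 52.8
tooth n 791 x [36.9 52.4] y [-8.1 10. ] mid 1.0
tooth n 821 x [37.1 52.5] y [-62.4 -44.1] mid -53.3
tooth n 587 x [-51.7 -37.3] y [152.1 170.4] mid 161.2
tooth n 597 x [-52.  -37.3] y [-8.3  9.9] mid 0.8
tooth n 627 x [-51.9 -37.3] y [-62.4 -43.7] mid -53.1
tooth n 112 x [-52.3 -38.4] y [-99.9 -97.2] mid -98.6
held x -50.7 65.3 ztop 0.1246
  end y [70.2 92.6] z 0.1234
  end y [69.8 94.4] z 0.1245
```

View pics/w11.png

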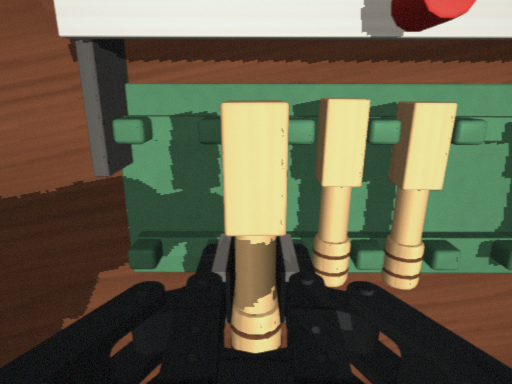

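```bash
python3 -m handwheel '[[[0,-0.0006,-0.02,0,0,-0.003,0.01],[0,0,-0.03,0,0,0,0.01],[0,0,-0.02,0,0,0,0.01],[0,0,-0.008,0,0,0,0.01],[0,0,0,0,0,0,0.01],[0,0,0,0,0,0,0.01]]]' 50;python3 -m handwheel '[[[0,0,-0.001,0,0,0,0.01],[0,0,0,0,0,0,0.03],[0,0,0,0,0,0,0.04],[0,0,0,0,0,0,0.04],[0,0,0.01,0,0,0,0.042],[0,0,0.03,0,0,0,0.042],[0,0,0.04,0,0,0,0.042],[0,0,0.04,0,0,0,0.042],[0,0,0.02,0,0,0,0.042],[0,0,0,0,0,0,0.042]]]' 50
python3 - <<'E'
from h import *
print(tool()[:2]); racked("w12")
p,d,X=grab('top','top12')
for s in spindles(p,X,150): print({k:np.round(v,3) for k,v in s.items()})
E
```

```text
clock: 23.27
tcp_pos: [0.5241, -0.1205, 0.1012]
orientation: [-3.128, 0.283, -0.001]
contact_force: [-0.4, 0.4, 0.4]
grip_width: 0.0187
clock: 24.1
tcp_pos: [0.5257, -0.1233, 0.2459]
orientation: [3.128, -0.29, 0.016]
contact_force: [0.5, -0.8, 0.3]
grip_width: 0.0416
(array([ 0.52570416, -0.12325359,  0.24593854]), np.float64(-10.588676076828822))
slot 1 n 3209 x -62.0 65.5 mid 1.8 y barrel -131.6 y sq -125.0 ztop b/s 0.0467 0.0474
slot 3 n 4289 x -64.8 62.8 mid -1.0 y barrel -24.3 y sq -25.6 ztop b/s 0.0468 0.0477
slot 4 n 3860 x -58.7 64.5 mid 2.9 y barrel 27.2 y sq 26.5 ztop b/s 0.0467 0.0477
slot 5 n 4038 x -63.1 64.6 mid 0.7 y barrel 81.5 y sq 81.9 ztop b/s 0.0468 0.0478
{'o': array([ 0.835, -0.64 ]), 'yaw': np.float64(105.003), 'L': np.float64(0.213), 'n': np.int32(1657), 'pix': array([418.906, 101.335]), 'ztop': np.float64(0.065)}
{'o': array([ 0.767, -0.156]), 'yaw': np.float64(-164.98), 'L': np.float64(0.111), 'n': np.int32(717), 'pix': array([274.184, 121.025]), 'ztop': np.float64(0.039)}
{'o': array([0.74 , 0.675]), 'yaw': np.float64(-34.358), 'L': np.float64(0.067), 'n': np.int32(232), 'pix': array([ 19.901, 124.789]), 'ztop': np.float64(0.059)}
{'o': array([ 0.513, -0.229]), 'yaw': np.float64(-10.056), 'L': np.float64(0.14), 'n': np.int32(340), 'pix': array([296.788, 196.503]), 'ztop': np.float64(0.05)}
{'o': array([ 0.503, -0.353]), 'yaw': np.float64(-26.31), 'L': np.float64(0.162), 'n': np.int32(467), 'pix': array([333.7 , 199.18]), 'ztop': np.float64(0.052)}
{'o': array([0.471, 0.295]), 'yaw': np.float64(47.511), 'L': np.float64(0.126), 'n': np.int32(333), 'pix': array([133.297, 208.036]), 'ztop': np.float64(0.029)}
{'o': array([0.05 , 0.068]), 'yaw': np.float64(-34.735), 'L': np.float64(0.159), 'n': np.int32(713), 'pix': array([200.511, 343.485]), 'ztop': np.float64(0.037)}
```

View pics/w12.png

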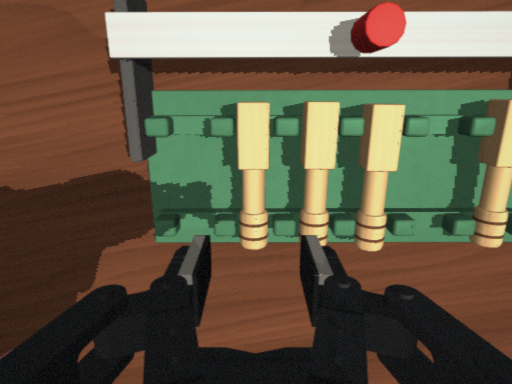

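Slots 1, 3, 4 and 5 are all seated. In the image slot 4's barrel end is hidden behind a finger. Now the last spare, C.

```bash
python3 -m handwheel '[[[-0.004,0.025,0,0,0,0.06,0.05],[-0.005,0.035,0,0,0,0.085,0.05],[-0.005,0.035,0,0,0,0.085,0.05],[-0.005,0.035,0,0,0,0.085,0.05],[-0.005,0.035,0,0,0,0.085,0.05],[-0.005,0.035,0,0,0,0.085,0.05],[-0.005,0.035,0,0,0,0.085,0.05],[-0.005,0.035,0,0,0,0.085,0.05],[-0.005,0.035,0,0,0,0.085,0.05],[-0.005,0.035,0,0,0,0.085,0.05]]]' 50;python3 -m handwheel '[[[-0.005,0.035,0,0,0,0.085,0.05],[-0.005,0.035,0,0,0,0.085,0.05],[0,0.008,0,0,0,0.015,0.05],[0,0,0,0,0,0,0.05],[0,0,0,0,0,0,0.05],[0,0,0,0,0,0,0.05]]]' 50
python3 -c "
from h import *
report('w13')"
```

```text
clock: 25.03
tcp_pos: [0.4727, 0.2185, 0.2384]
orientation: [2.979, 0.996, -0.005]
contact_force: [1.5, 0.7, -0.5]
grip_width: 0.0503
clock: 25.53
tcp_pos: [0.4643, 0.2931, 0.2389]
orientation: [2.878, 1.255, -0.004]
contact_force: [0.4, 0.7, 0.3]
grip_width: 0.05
tcp [0.4643 0.2931 0.2389] yaw 47.13 tilt [-0.002 -0.002 -1.   ] j7 -1.55 t 25.53
o [0.4664 0.3027] yaw -129.3 L 0.127 pix [254. 179.] ztop 0.027 | grip [0.4702 0.3073] delta [0.0058 0.0142] dyaw 3.61 rad 0.063
o [0.3595 0.3708] yaw -37.6 L 0.083 pix [115. 192.] ztop 0.028 | grip [0.3548 0.3744] delta [-0.1096  0.0813] dyaw -84.68 rad -1.478
```

View pics/w13.png

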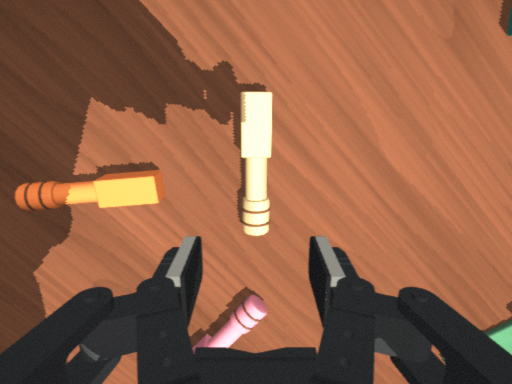

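```bash
python3 -m handwheel '[[[0.0018,0.0018,-0.025,0,0,0,0.05],[0,0,-0.04,0,0,0,0.05],[0,0,-0.04,0,0,0,0.05],[0,0,-0.037,0,0,0,0.05],[0,0,-0.018,0,0,0,0.05],[0,0,0,0,0,0,0.05],[0,0,0,0,0,0,0.01],[0,0,0,0,0,0,0.01],[0,0,0,0,0,0,0.01],[0,0,0,0,0,0,0.01]]]' 50
```

```text
clock: 26.42
tcp_pos: [0.4672, 0.2976, 0.0819]
orientation: [-2.878, -1.259, -0.006]
contact_force: [-0.6, -1.8, 6.8]
grip_width: 0.0189
```

```bash
python3 -m handwheel '[[[0,0,0.015,0,0,0,0.01],[0,0,0.03,0,0,0,0.01],[0,0,0.035,0,0,0,0.01],[0.002,-0.016,0.015,0,0,-0.05,0.01],[0.006,-0.033,0.003,0,0,-0.096,0.01],[0.006,-0.033,0,0,0,-0.096,0.01],[0.006,-0.033,0,0,0,-0.096,0.01],[0.006,-0.033,0,0,0,-0.096,0.01],[0.006,-0.033,0,0,0,-0.096,0.01],[0.006,-0.033,0,0,0,-0.096,0.01]]]' 50;python3 -m handwheel '[[[0.006,-0.033,0,0,0,-0.096,0.01],[0.006,-0.033,0,0,0,-0.096,0.01],[0.006,-0.033,0,0,0,-0.096,0.01],[0.006,-0.033,0,0,0,-0.095,0.01],[0.0035,-0.020,0,0,0,0,0.01],[0,0,0,0,0,0,0.01],[0,0,0,0,0,0,0.01],[0,0,0,0,0,0,0.01]]]' 50
python3 -c "
from h import *
held('w14')"
```

```text
clock: 27.25
tcp_pos: [0.5043, 0.0817, 0.1793]
orientation: [-3.126, -0.306, -0.004]
contact_force: [0.4, 1.6, -0.8]
grip_width: 0.0188
clock: 27.92
tcp_pos: [0.5316, -0.0679, 0.1786]
orientation: [-3.128, 0.286, -0.002]
contact_force: [-0.1, 1.3, -1.1]
grip_width: 0.0189
tcp [ 0.5316 -0.0679  0.1786] yaw -10.44 rk [ -7.2 135.4] w 0.01891483335206641 t 27.9167
tooth n 576 x [37.4 52.5] y [157.6 171.4] mid 164.5
tooth n 634 x [37.4 52.5] y [ 99. 114.] mid 106.5
tooth n 800 x [37.4 52.1] y [45.9 64.1] mid 55.0
tooth n 766 x [37.2 52.1] y [-7.9  9.5] mid 0.8
tooth n 611 x [-52.1 -37.4] y [45.3 63.9] mid 54.6
tooth n 628 x [-52.  -37.4] y [-7.7 10.1] mid 1.2
held x -51.3 60.4 ztop 0.1243
  end y [124.3 146.9] z 0.1231
  end y [123.3 147.9] z 0.1242
```

View pics/w14.png

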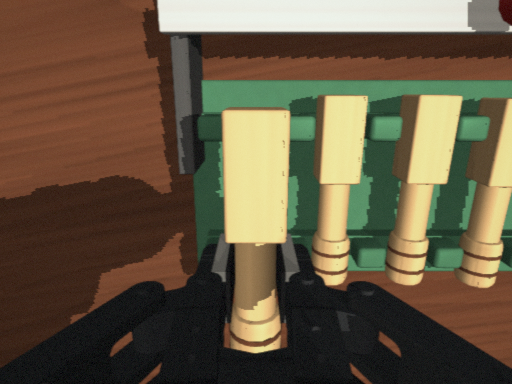

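```bash
python3 -m handwheel '[[[0.0048,-0.0009,-0.018,0,0,0,0.01],[0,0,-0.03,0,0,0,0.01],[0,0,-0.02,0,0,0,0.01],[0,0,-0.009,0,0,0,0.01],[0,0,0,0,0,0,0.01],[0,0,0,0,0,0,0.01]]]' 50;python3 -m handwheel '[[[0,0,-0.001,0,0,0,0.01],[0,0,0,0,0,0,0.03],[0,0,0,0,0,0,0.04],[0,0,0,0,0,0,0.04],[0,0,0.01,0,0,0,0.042],[0,0,0.03,0,0,0,0.042],[0,0,0.04,0,0,0,0.042],[0,0,0.04,0,0,0,0.042],[0,0,0.02,0,0,0,0.042],[0,0,0,0,0,0,0.042]]]' 50
python3 -c "
from h import *
print(tool()[:2]); racked('w15')"
```

```text
clock: 28.47
tcp_pos: [0.5364, -0.0683, 0.1011]
orientation: [-3.128, 0.284, 0.0]
contact_force: [-0.5, 0.3, -0.3]
grip_width: 0.0183
clock: 29.3
tcp_pos: [0.5389, -0.07, 0.2461]
orientation: [-3.128, 0.288, -0.016]
contact_force: [0.1, -0.3, 0.3]
grip_width: 0.0418
(array([ 0.5389212 , -0.07001234,  0.2460832 ]), np.float64(-10.52608516123845))
slot 3 n 4446 x -65.0 62.9 mid -1.0 y barrel -23.5 y sq -25.5 ztop b/s 0.0468 0.0477
slot 4 n 4275 x -62.8 64.7 mid 0.9 y barrel 28.2 y sq 26.8 ztop b/s 0.0467 0.0477
slot 5 n 3737 x -55.9 64.7 mid 4.4 y barrel 82.4 y sq 82.4 ztop b/s 0.0467 0.0478
slot 6 n 3960 x -62.9 64.8 mid 0.9 y barrel 135.5 y sq 135.5 ztop b/s 0.0469 0.0478
```

```bash
python3 -m handwheel '[[[-0.002,-0.025,0.02,0,0,0,0.05],[-0.002,-0.035,0.022,0,0,0,0.06],[-0.002,-0.035,0.022,0,0,0,0.06],[-0.002,-0.035,0.02,0,0,0,0.06],[0,-0.008,0,0,0,0,0.06],[0,0,0,0,0,0,0.06],[0,0,0,0,0,0,0.06]]]'
python3 - <<'E'
from h import *
print(tool()[:2]); racked("w16")
p,d,X=grab("wrist"); h=cv2.cvtColor(p,cv2.COLOR_RGB2HSV)
red=((h[...,0]<6)|(h[...,0]>174))&(h[...,1]>150)&(X[...,2]>.085)&(X[...,2]<.1)
q=X[red]; print("knob",q.mean(0),rk(q.mean(0)),red.sum())
E
```

```text
clock: 29.93
tcp_pos: [0.5276, -0.2075, 0.3227]
orientation: [-3.127, 0.289, 0.003]
contact_force: [0.3, 0.4, -0.4]
grip_width: 0.0602
(array([ 0.52757924, -0.20753189,  0.32265437]), np.float64(-10.565006091823879))
slot 1 n 2668 x -61.2 66.5 mid 2.6 y barrel -133.4 y sq -133.9 ztop b/s 0.0467 0.0478
slot 3 n 2483 x -64.9 63.2 mid -0.9 y barrel -25.4 y sq -26.0 ztop b/s 0.0468 0.0478
slot 4 n 2511 x -63.0 65.2 mid 1.1 y barrel 26.3 y sq 25.7 ztop b/s 0.0467 0.0478
slot 5 n 2600 x -63.4 64.8 mid 0.7 y barrel 81.0 y sq 81.2 ztop b/s 0.0467 0.0478
slot 6 n 2683 x -62.9 65.0 mid 1.0 y barrel 134.1 y sq 134.8 ztop b/s 0.0468 0.0478
knob [ 0.62383172 -0.22222929  0.09583288] [0.1116244  0.00041967] 713
```

View pics/w16.png

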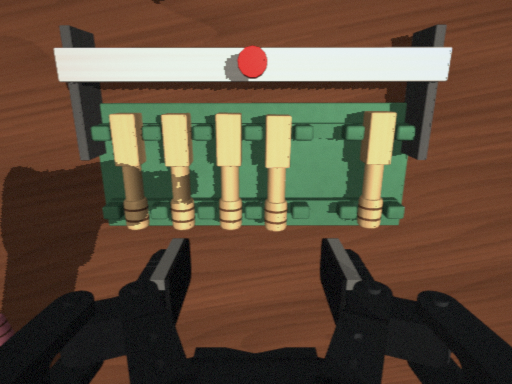

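All five spindles lie flat and straight in slots 1, 3, 4, 5 and 6, and the knob is at (252,62). Now the rail goes home.

```bash
python3 -m handwheel '[[[0.03,-0.005,-0.02,0,0,0,0.06],[0.033,-0.005,-0.02,0,0,0,0.06],[0.033,-0.005,-0.02,0,0,0,0.06],[0,0,-0.025,0,0,0,0.06],[0,0,-0.03,0,0,0,0.06],[0,0,-0.03,0,0,0,0.06],[0,0,-0.025,0,0,0,0.06],[0,0,-0.012,0,0,0,0.06],[0,0,0,0,0,0,0.06],[0,0,0,0,0,0,0.06]]]' 60;python3 -m handwheel '[[[0,0,0,0,0,0,0.02],[0,0,0,0,0,0,0.02],[0,0,0,0,0,0,0.02],[0,0,0,0,0,0,0.02]]]' 60
```

```text
clock: 30.87
tcp_pos: [0.6244, -0.2216, 0.1417]
orientation: [-3.128, 0.285, 0.002]
contact_force: [0.5, 0.5, 0.3]
grip_width: 0.06
clock: 31.2
tcp_pos: [0.6252, -0.2229, 0.144]
orientation: [3.128, -0.287, 0.005]
contact_force: [-0.7, 1.4, 6.3]
grip_width: 0.0237
```

```bash
python3 -m handwheel '[[[-0.004,0.0007,0,0,0,0,0.02],[-0.008,0.0015,0,0,0,0,0.02],[-0.008,0.0015,0,0,0,0,0.02],[-0.008,0.0015,0,0,0,0,0.02],[-0.008,0.0015,0,0,0,0,0.02],[-0.008,0.0015,0,0,0,0,0.02],[-0.008,0.0015,0,0,0,0,0.02],[-0.005,0.0009,0,0,0,0,0.02],[-0.002,0.0004,0,0,0,0,0.02],[0,0,0,0,0,0,0.02]]]' 60
```

```text
clock: 32.03
tcp_pos: [0.5661, -0.212, 0.144]
orientation: [3.128, -0.288, 0.007]
contact_force: [0.6, -0.1, 8.7]
grip_width: 0.024
```

```bash
python3 -m handwheel '[[[-0.002,0.0004,0,0,0,0,0.02],[0,0,0,0,0,0,0.02],[0,0,0,0,0,0,0.02]]]' 60;python3 -m handwheel '[[[-0.002,0.0004,0,0,0,0,0.02],[0,0,0,0,0,0,0.02],[0,0,0,0,0,0,0.02]]]' 60
```

```text
clock: 32.28
tcp_pos: [0.5658, -0.212, 0.144]
orientation: [3.127, -0.287, 0.012]
contact_force: [5.6, -1.1, 4.4]
grip_width: 0.0239
clock: 32.53
tcp_pos: [0.5656, -0.2119, 0.1441]
orientation: [3.126, -0.287, 0.019]
contact_force: [12.0, -4.0, -2.3]
grip_width: 0.0241
```

At the stop: the force is rising and the rail no longer moves. I'll ease off, release and check.

```bash
python3 -m handwheel '[[[0.004,-0.0008,0,0,0,0,0.03],[0,0,0,0,0,0,0.05],[0,0,0,0,0,0,0.06],[0,0,0,0,0,0,0.06],[0,0,0.02,0,0,0,0.06],[0,0,0.04,0,0,0,0.06],[0,0,0.04,0,0,0,0.06],[0,0,0.04,0,0,0,0.06],[-0.02,0.0035,0.03,0,0,0,0.06],[-0.015,0.0025,0,0,0,0,0.06]]]' 60;python3 -m handwheel '[[[0,0,0,0,0,0,0.06],[0,0,0,0,0,0,0.06]]]'
python3 - <<'E'
from h import *
print(tool()[:2]); racked("w17")
p,d,X=grab("wrist"); h=cv2.cvtColor(p,cv2.COLOR_RGB2HSV)
red=((h[...,0]<6)|(h[...,0]>174))&(h[...,1]>150)&(X[...,2]>.088)&(X[...,2]<.1)
q=X[red]; print("knob",q.mean(0),rk(q.mean(0)),red.sum())
w=(h[...,1]<40)&(h[...,2]>120)&(X[...,2]>.055)&(X[...,2]<.065); q=rk(X[w])*1000
print("bar x",np.percentile(q[:,0],[1,99]))
grab("top","top17"); grab("scene","scene17")
E
```

```text
clock: 33.37
tcp_pos: [0.5319, -0.2065, 0.3185]
orientation: [3.127, -0.288, 0.016]
contact_force: [0.6, -1.0, -0.3]
grip_width: 0.0602
clock: 33.53
tcp_pos: [0.5293, -0.2056, 0.3119]
orientation: [-3.128, 0.288, 0.001]
contact_force: [0.4, -0.7, 0.1]
grip_width: 0.0601
(array([ 0.52933452, -0.20564253,  0.31190284]), np.float64(-10.52436587668751))
slot 1 n 1931 x -61.7 66.6 mid 2.5 y barrel -133.2 y sq -133.7 ztop b/s 0.0468 0.0477
slot 3 n 1871 x -65.4 34.5 mid -15.4 y barrel -25.1 y sq -26.1 ztop b/s 0.0467 0.0476
slot 4 n 1823 x -63.0 34.5 mid -14.2 y barrel 26.4 y sq 25.9 ztop b/s 0.0468 0.0476
slot 5 n 1885 x -63.2 34.6 mid -14.3 y barrel 81.0 y sq 81.0 ztop b/s 0.0467 0.0476
slot 6 n 1912 x -62.9 36.5 mid -13.2 y barrel 134.2 y sq 134.4 ztop b/s 0.0467 0.0477
knob [ 0.56546412 -0.21139184  0.09570446] [0.0522592  0.00043899] 658
bar x [37.04067661 66.67220822]
```

View pics/w17.png

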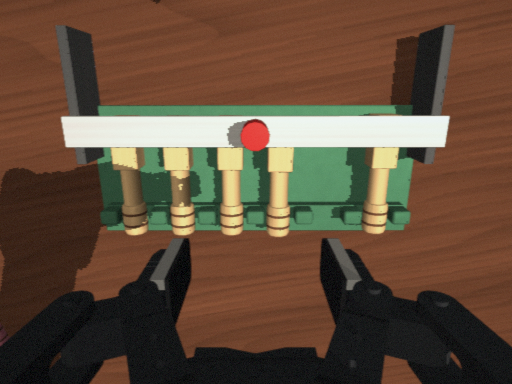

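View pics/scene17.png

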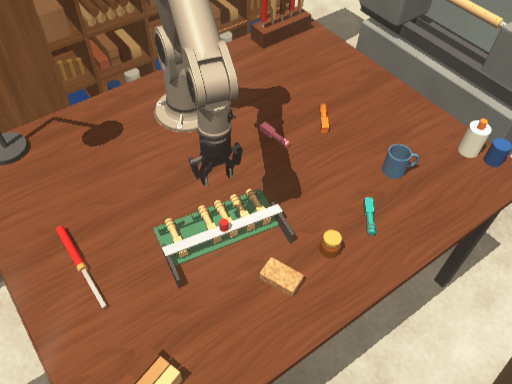

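View pics/top17.png

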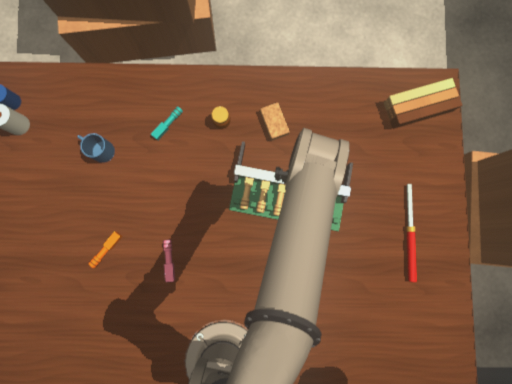

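The bar measures x = 37 to 67 mm, so it is fully home. The spindles are unmoved, no pale spindle remains on the bench, and the jar, mug, block and gouge are where they were. Handing in.

```bash
python3 -c "
from bench import r
print(r.hand_in(), r.get_obs()['clock'])"
```

```text
the job is handed in; nothing more can be done
the job is handed in; nothing more can be done
```

The job is done and handed in. I pulled the rail fully back by its knob, laid the four pale spares in slots 3, 4, 5 and 6 with square ends towards the rail, and pushed the rail home. It took about 34 s of the 210 s allowed.

- **Mended on the way:** the spindle in slot 3 shifted about 6 mm along its slot after I placed it. I don't know the cause; it may have been the random knock. I gripped it again and re-centred it.
- **Spindles:** in the last full check before closing the rail, all five lay flat. The four I placed were within about 1 mm of centre lengthwise and 2 mm of their slot middles. The spindle already in slot 1, which I never touched, read 2.5 mm off centre in the angled wrist view. An earlier top view put it near 0.
- **Rail:** after closing it, I measured the bar at 37 to 67 mm and the knob at 52 mm in rack x, which is fully home. The visible barrel ends had not moved.
- **Everything else:** no pale spindle is left on the bench, and the jar, mug, sanding block and gouge look undisturbed in the pictures; I did not measure their positions.

No other check failed. The top and wrist cameras disagreed by up to 5 mm sideways on some positions, so I placed each spindle against the teeth seen in the wrist view.

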